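# Clear the catch tray and wedge its front edge up

### The job

Move the two sealed sample cups from the hinged catch tray into the open tote and leave them standing upright there. Then take the wedge by its grip tab and push its thin end in under the middle of the tray's front edge until that edge has just come up, 2 to 5 mm and no more, so that I can reset the tray's two front feet. Finish while still gripping the wedge in place, without touching the tray with the gripper, and leave the other things on the bench where they are.

Things in the scene. Friction and masses are not known exactly. Their poses are not given: they have to be found in the camera images.
- tray_base: Fixed steel base frame of the tray: two flat side rails 4 mm thick, hinge block at the back. Origin on the worktop under the tray's middle; x points from the tray's front edge (x = -75 mm) to its hinged back, y along the front edge, z up. The rails reach x = -80 mm at y = -56..-40 and 40..56 mm; the front is open between them, down to the worktop.
- catch_tray: Aluminium plate 150 (x) x 110 (y) x 6 mm, 7 mm lips on sides and back, none in front; 0.55-1.1 kg. At rest level, underside 12, top 18 mm over the worktop, two screw feet under the front corners on the rails. Hinged at its back edge; the front swings up freely and falls back by its weight. Origin on the hinge line, 75 mm behind the tray's middle, 15 mm up; axes as tray_base.
- tray_edge (a point): Middle of the lower edge of the tray's front; 12 mm above the worktop while the tray rests on its feet, higher by as much as the edge is lifted. x axis as the catch_tray body's.
- sample_cup_1: Sealed sample cup, 70 mm tall, standing on the front or back half of the tray: white tapered body up to 52 mm wide, screw lid 58 mm wide over the top 14 mm. About 60 g. Origin at the centre of its underside, z up through the lid.
- sample_cup_2: The second sealed sample cup, same shape and size, before or behind the first (centres about 74 mm apart along the tray's x axis). Origin at the centre of its underside, z up.
- tote: Open grey plastic tote, fixed to the worktop, 165 mm along its x and 112 mm along its y axis, 45 mm high, walls and floor 4 mm thick (inside 157 x 104 mm). Both cups fit one behind the other along x. Origin at the centre of its underside.
- wedge: Grey plastic wedge, 100 g, lying ramp up. Origin on the underside below its upright grip tab (38 x 20 x 40 mm high in x, y, z); x to the tip. Ramp 36 mm wide, top straight from 24.5 mm high at x = 18 to 2 mm at the tip, x = 108 mm (1 in 4). It meets the tray edge with 40 mm of the tip under it; dark line 54 mm behind the tip under the edge = edge lifted 3.5 mm.
- wedge_tip (a point): Middle of the wedge's thin end, on its underside (108 mm ahead of the wedge's origin along x).
- stain_bottle_1: Bystander: white dropper bottle 36 mm wide, 98 mm tall, behind the tray. Origin at the centre of its underside.
- petri_1: Bystander: petri dish with lid, 93 mm wide, 17 mm high, left of the wedge. Origin at the centre of its underside.
- timer: Bystander: white bench timer 66 x 66 x 18 mm, left of the petri dish. Origin at the centre of its underside.
Mind the look-alikes: they are no part of the job. Leave any blue or purple look-alike of the sample_cup_1 alone.

How it is judged:
By the outcome, as a careful person would: the job done as asked, in the order asked, and still so for the second after the job is handed in, while the arm keeps its last pose, push and grip.
It also fails if it takes over 58 s, if anything falls off the work surface, if the arm or the gripper's body presses on something with over 40 N, if the wrist force passes 120 N, or if a joint passes its speed limit or range.

### The arm

A 7-joint arm with a two-finger parallel gripper is mounted at the origin on a cart in front of the work surface, level with it; the furniture and walls round the work are solid. World frame = base frame: x ahead of the robot, y to its left, z up, the work surface at z = 0. Lengths are in m, angles in rad, forces in N, time in s.
With the tool pointing down it reaches from about 0.425 to 0.925 m from the base axis. Payload 6.8 kg.
Tool frame: the origin (TCP) lies on the centre line of the jaws, within the pads' length; the fingertips stand 17 mm ahead of it and the grasp point (between the pads) lies 2 mm behind it (nose_length is the distance from the TCP to the fingertips, in m); z points along the fingers, x is the direction in which the jaws open and shut, and the axes are right-handed (so a half turn about z gives the same grasp; the last joint's range is limited). The gripper opens to 85 mm and grips with 20 to 120 N. Pads are 22 mm wide; open, the fingers measure 114 mm over their backs; the gripper's body (76 mm by 85 mm) begins 54 mm behind the grasp point. The pads swing forward as they close: fully open they stand 13 mm farther back than shut.
Start: joints at [-1.353, 0.477, 0.022, 1.555, -0.011, 1.109, -0.083], TCP at [0.216, 0.64, 0.248] pointing down, gripper open.
Joint ranges: [-2.96, 2.96], [-0.34, 2.1], [-1.41, 1.46], [0.24, 2.44], [-1.37, 4.51], [0.17, 1.92], [-2.96, 2.96]. Speed limits (rad/s): [2.39, 2.39, 3.14, 3.14, 3.14, 3.14, 3.14].

### API

Orientations are given as a unit quaternion [w, x, y, z].
In Python, from station import * gives the robot as it stands.
- The arm moves only by the tool send_rows, never from a script. Its argument "commands" is a list of rows, each an object with "translation": the shift along the tool's x, y, z in m, a list of three; "rot": the turn, a rotation vector about the tool's x, y, z in degrees, a list of three; "grip": the finger opening in m, from 0 to 0.0854. In form: [{"translation": [tx, ty, tz], "rot": [rx, ry, rz], "grip": grip}, ...]. A call has exactly 5 rows; each row shifts and turns the commanded pose from where the row before left it, along the tool's axes as they then stand; what a row does not reach is not made up. A row lasts 1/12 s, in which the tool goes at most 41.7 mm and 7.16 degrees, less where a joint would pass 70% of its speed; a pose out of reach is approached as far as the arm can. A call with a gripper value outside its range is refused whole. The fingers move at their own pace and stop on an object; "force" is the grip in N (left out, the last holds). Time passes only in rows, so rows that do not move let the fingers close, or fill a call up. It gives the time, the measured TCP pose, the force and the opening at its end, in the units of the state.
- get_obs(): the state, without advancing time (a new reading comes with each control period).
- read_camera(name): name is "scene" or "top"; returns a dict with "pixels" (420x560x3 uint8, red, green, blue), "depth" (420x560 float32, m along the optical axis (not along the pixel's ray), 0 where there is no reading), "mtx" (3x3 intrinsics, pixels), "dist" ([k1, k2, p1, p2, k3] as OpenCV has them; the pictures are not rectified), "extrinsics" (4x4, takes a point from camera to world coordinates). Camera axes: x right, y up, looking along -z (the intrinsics and any distortion apply to the point x, -y, -z); pixel columns grow to the right and rows downward; lengths in m; the calibration is good to about 2 mm. A picture is of the moment at which its call begins.
- hand_in(): hands the job in, once; it reports no verdict.
The state is a dict: "t": time; "q": joint angles; "joint_vel": joint speeds; "joint_torque": joint torques, N m; "eef_pos": TCP position; "tool_rot": TCP orientation; "contact_force": force on the tool from outside, world axes, zero at the start; "torque": the same for the moment, N m; "gripper_width": opening from 0.0 (shut) to 1.0 (fully open).
Only numpy, scipy, OpenCV 4.12 (cv2) and the standard library are available. Lean on these libraries where they do the work, as an engineer would, in place of code of your own. Each camera call takes 0.05 s, during which the arm holds its last target.

## Working session

There is one attempt and no reset: what is moved stays moved. The work goes in short steps, Python scripts to look and compute and a tool call to move; the robot and the scene stay as the last step left them, time stands still between calls to the robot, and variables do not carry over. Pictures are saved under pics/ and viewed, and the job is handed in when it is done.

Besides the shell and the picture viewer there is one more tool, called after "Emit:" as a command line: name --argument value ..., lists and objects as JSON in quotes. send_rows: Moves the arm, as the interface text tells. Its arguments: {"type":"object","properties":{"commands":{"type":"array","items":{"type":"object","properties":{"translation":{"type":"array","items":{"type":"number"}},"rot":{"type":"array","items":{"type":"number"}},"grip":{"type":"number"}}}},"force":{"type":"number"}},"required":["commands"]}

```bash
mkdir -p pics; ls
python3 - <<'E'
from station import *
import cv2,numpy as np
o=get_obs();print(o)
for n in("scene","top"):
    c=read_camera(n);cv2.imwrite(f"pics/{n}0.png",c["pixels"][:,:,::-1]);np.savez(f"{n}0.npz",**c)
    print(c["mtx"],c["dist"],c["extrinsics"])
E
```

```text
pics
{'t': 0.0, 'q': array([-1.35312357,  0.47778548,  0.0223167 ,  1.55644314, -0.01147525,
        1.10930804, -0.08312632]), 'joint_vel': array([ 9.41893994e-04, -8.81802698e-05,  9.74831518e-04,  1.91155090e-03,
       -2.17619298e-04,  1.45551280e-04, -7.66426741e-04]), 'joint_torque': array([ 4.74536421e-06, -5.96433413e+01,  1.60779387e+00, -2.81204242e+01,
        1.24213859e-02,  9.06727393e-03,  2.61746840e-05]), 'eef_pos': array([0.21585343, 0.63896569, 0.24733857]), 'tool_rot': array([ 5.87106857e-04,  8.12408287e-01,  5.83088288e-01, -6.92672748e-04]), 'contact_force': array([ 0.33388962,  0.3609668 , -0.26413937]), 'torque': array([-0.01177676,  0.00933336, -0.05028975]), 'gripper_width': 0.9990140828893794}
[[451.27166221   0.         283.94986335]
 [  0.         451.27166221 212.07870432]
 [  0.           0.           1.        ]] [0.02678906 0.         0.         0.         0.        ] [[ 0.60150227  0.48495766 -0.63483154 -0.20103751]
 [-0.79881069  0.35534513 -0.48541871 -0.74876444]
 [-0.00982323  0.79909067  0.60113027  0.77972868]
 [ 0.          0.          0.          1.        ]]
[[525.11496035   0.         280.03980353]
 [  0.         525.11496035 209.63235137]
 [  0.           0.           1.        ]] [-0.04185088  0.          0.          0.          0.        ] [[ 1.78406327e-02  9.91961330e-01 -1.25277419e-01  3.69405056e-01]
 [-9.99836682e-01  1.80614454e-02  6.26899693e-04 -1.34476616e-01]
 [ 2.88455150e-03  1.25245774e-01  9.92121553e-01  1.74823876e+00]
 [ 0.00000000e+00  0.00000000e+00  0.00000000e+00  1.00000000e+00]]
```

View pics/scene0.png

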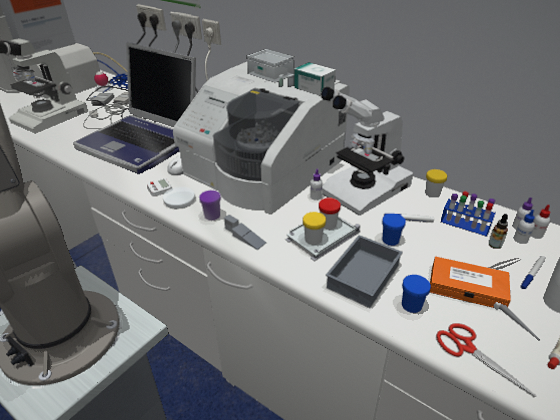

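View pics/top0.png

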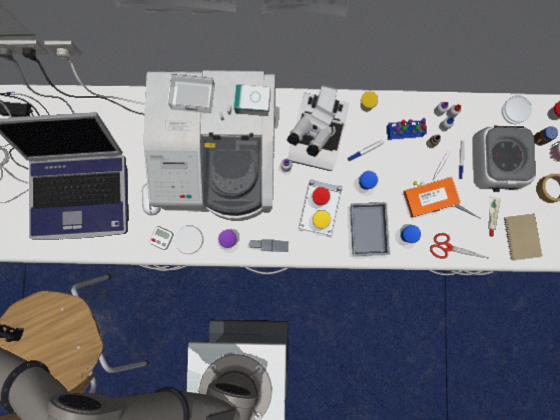

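```bash
cat > h.py <<'E'
import numpy as np,cv2
def load(n):
    return dict(np.load(n,allow_pickle=True))
def cloud(c):
    h,w=c["depth"].shape
    u,v=np.meshgrid(np.arange(w),np.arange(h))
    p=cv2.undistortPoints(np.stack([u,v],-1).reshape(-1,1,2).astype(np.float64),c["mtx"],c["dist"]).reshape(h,w,2)
    d=c["depth"]
    P=np.stack([p[...,0]*d,-p[...,1]*d,-d],-1)
    E=c["extrinsics"]
    return P@E[:3,:3].T+E[:3,3]
def rays(c,px,z):
    p=cv2.undistortPoints(np.array(px,float).reshape(-1,1,2),c["mtx"],c["dist"]).reshape(-1,2)
    E=c["extrinsics"];d=np.c_[p[:,0],-p[:,1],-np.ones(len(p))]@E[:3,:3].T
    s=(z-E[2,3])/d[:,2];return E[:3,3]+d*s[:,None]
def proj(c,P):
    E=c["extrinsics"];Q=(np.atleast_2d(P)-E[:3,3])@E[:3,:3]
    Q=Q*[1,-1,-1]
    return cv2.projectPoints(Q,np.zeros(3),np.zeros(3),c["mtx"],c["dist"])[0].reshape(-1,2)
E
python3 - <<'E'
from h import *
for n,(x0,y0,x1,y1),k in(("top",(220,165,420,265),4),("scene",(190,170,440,320),3)):
    c=load(n+"0.npz");im=c["pixels"][y0:y1,x0:x1,::-1]
    cv2.imwrite(f"pics/{n}0z.png",cv2.resize(im,None,fx=k,fy=k,interpolation=cv2.INTER_CUBIC))
E
```

```text
(no output)
```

View pics/top0z.png

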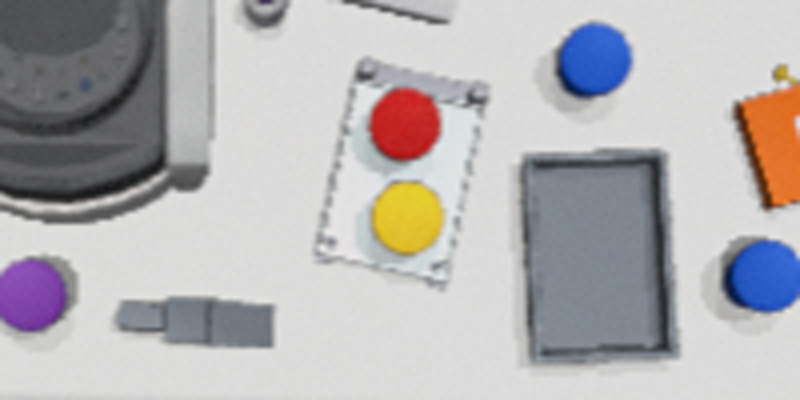

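View pics/scene0z.png

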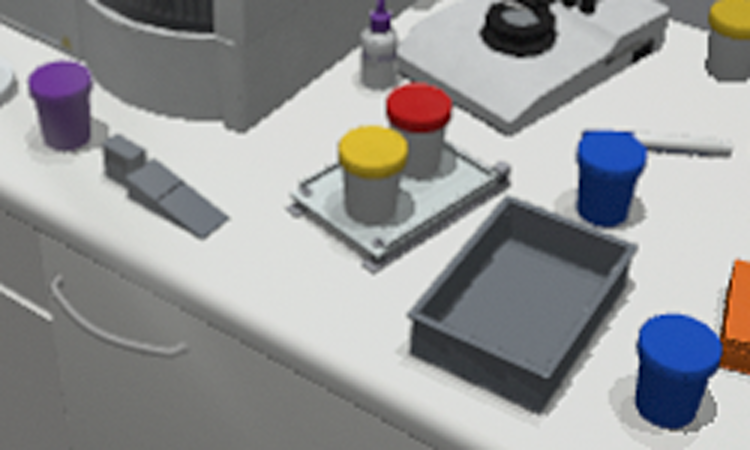

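Run:
```python
from h import *
for n in("top","scene"):
    c=load(n+"0.npz");P=cloud(c);px=c["pixels"].astype(int);R,G,B=px[...,0],px[...,1],px[...,2]
    hsv=cv2.cvtColor(c["pixels"],cv2.COLOR_RGB2HSV).astype(int)
    reg=(P[...,0]>.3)&(P[...,0]<1.0)&(P[...,1]>-.5)&(P[...,1]<.3)&(P[...,2]>.06)&(P[...,2]<.1)
    for nm,m in(("red",((hsv[...,0]<8)|(hsv[...,0]>172))&(hsv[...,1]>150)),("yel",(hsv[...,0]>18)&(hsv[...,0]<32)&(hsv[...,1]>150))):
        m=m&reg
        if n=="top":
            k,l,s,cen=cv2.connectedComponentsWithStats(m.astype(np.uint8))
            for i in range(1,k):
                if s[i,4]>30:
                    q=P[l==i];zt=np.median(q[:,2]);(cx,cy),r=cv2.minEnclosingCircle(np.argwhere(l==i)[:,::-1].astype(np.float32))
                    print(n,nm,s[i],cen[i],zt,rays(c,[cen[i]],0.088),(cx,cy),r)
        else:
            k,l,s,cen=cv2.connectedComponentsWithStats(m.astype(np.uint8))
            for i in range(1,k):
                if s[i,4]>30:
                    q=P[l==i];t=q[abs(q[:,2]-np.percentile(q[:,2],90))<.006]
                    (cx,cy),r=cv2.minEnclosingCircle(q[:,:2].astype(np.float32));print(n,nm,s[i],np.percentile(q[:,2],[5,50,95]),t.mean(0),(cx,cy),r)
    print(n,"table z",np.median(P[...,2][(abs(P[...,0]-.5)<.3)&(abs(P[...,1]+.1)<.4)]))
c=load("top0.npz");P=cloud(c)
z4=lambda L,k=4:[(220+(a-1.5)/4,165+(b-1.5)/4) for a,b in L]
print("tray front corners/back",rays(c,z4([(316,258),(444,285),(488,92),(360,64)]),.018))
print("tote rim",rays(c,z4([(522,154),(665,150),(678,356),(531,360)]),.045))
print("wedge ramp tip",rays(c,z4([(274,306),(273,347)]),.002), "tab top",rays(c,z4([(120,303),(163,303),(163,330),(118,328)]),.04))
```

```text
top red [313 187  17  18 229] [320.70742358 195.69432314] 0.08631368020860086 [[ 0.62635165 -0.26480312  0.088     ]] (320.4775390625, 195.61798095703125) 8.633903503417969
top yel [362  92  16  16 197] [369.2284264   99.35025381] 0.0672073249265952 [[ 0.94954234 -0.42200066  0.088     ]] (369.1216125488281, 99.6891860961914) 8.324790954589844
top yel [313 211  17  17 230] [321.26521739 219.01304348] 0.08589569688870202 [[ 0.55136081 -0.26718699  0.088     ]] (321.0625, 219.0) 8.566248893737793
top table z 0.0038783946285065873
scene red [319 198  21  16 274] [0.07949323 0.08628294 0.08868359] [ 0.62528177 -0.26508237  0.08645937] (0.6268386244773865, -0.2640676498413086) 0.03022046945989132
scene yel [426 170  21  13 212] [0.06209    0.07010172 0.07290847] [ 0.95514982 -0.42552615  0.07040033] (0.9575955867767334, -0.4265035092830658) 0.030727917328476906
scene yel [303 212  23  17 313] [0.07952667 0.08632894 0.08875961] [ 0.54999772 -0.26762891  0.08643016] (0.5647196173667908, -0.2605985403060913) 0.044473737478256226
scene table z -0.001192395780327371
tray front corners/back [[ 0.52405422 -0.19816805  0.018     ]
 [ 0.50357812 -0.30417709  0.018     ]
 [ 0.66575664 -0.34003984  0.018     ]
 [ 0.68749841 -0.23279745  0.018     ]]
tote rim [[ 0.61015761 -0.36488406  0.045     ]
 [ 0.61563853 -0.48248807  0.045     ]
 [ 0.44710542 -0.49191282  0.045     ]
 [ 0.44187117 -0.37244011  0.045     ]]
wedge ramp tip [[ 0.48479469 -0.16436219  0.002     ]
 [ 0.45073405 -0.16407724  0.002     ]] tab top [[ 0.48245329 -0.0383645   0.04      ]
 [ 0.4830926  -0.07335391  0.04      ]
 [ 0.46114054 -0.07384415  0.04      ]
 [ 0.46209569 -0.03724319  0.04      ]]
```

```bash
cat > mv.py <<'E'
import sys,numpy as np
from station import get_obs
from scipy.spatial.transform import Rotation as Ro
def plan(p,yaw,n,final_tilt=True):
    o=get_obs();q=o["tool_rot"];R=Ro.from_quat([q[1],q[2],q[3],q[0]])
    a=np.radians(yaw);T=Ro.from_matrix(np.array([[np.cos(a),np.sin(a),0],[np.sin(a),-np.cos(a),0],[0,0,-1]]))
    dp=(np.array(p)-o["eef_pos"])/n; w=(R.inv()*T).as_rotvec()
    d=np.degrees(w)
    x=R.as_matrix()[:,0];print("pos",o["eef_pos"].round(4),"yaw",np.degrees(np.arctan2(x[1],x[0])).round(2),"tilt",R.as_matrix()[:2,2].round(4),"F",o["contact_force"].round(1),"w",round(o["gripper_width"]*85.4,1),"t",round(o["t"],2))
    print("q",o["q"].round(2),"rot/row",(d/n).round(2),"step mm",round(np.linalg.norm(dp)*1000,1))
    for i in range(n):
        Ri=R*Ro.from_rotvec(w*i/n)
        print((Ri.inv().apply(dp)).round(4).tolist())
if __name__=="__main__":
    v=list(map(float,sys.argv[1:]));plan(v[:3],v[3],int(v[4]))
E
python3 mv.py .48 -.15 .24 92 24
```

```text
pos [0.2159 0.639  0.2474] yaw 71.34 tilt [-0.0004 -0.0016] F [-0.8  0.3  0.5] w 85.4 t 0.1
q [-1.35  0.48  0.02  1.56 -0.01  1.11 -0.08] rot/row [-0.    0.   -0.86] step mm 34.7
[-0.0276, 0.0209, 0.0004]
[-0.0279, 0.0205, 0.0004]
[-0.0282, 0.0201, 0.0004]
[-0.0285, 0.0197, 0.0004]
[-0.0288, 0.0192, 0.0004]
[-0.0291, 0.0188, 0.0003]
[-0.0294, 0.0184, 0.0003]
[-0.0297, 0.0179, 0.0003]
[-0.0299, 0.0175, 0.0003]
[-0.0302, 0.017, 0.0003]
[-0.0304, 0.0166, 0.0003]
[-0.0307, 0.0161, 0.0003]
[-0.0309, 0.0157, 0.0003]
[-0.0312, 0.0152, 0.0003]
[-0.0314, 0.0147, 0.0003]
[-0.0316, 0.0142, 0.0003]
[-0.0318, 0.0138, 0.0003]
[-0.032, 0.0133, 0.0003]
[-0.0322, 0.0128, 0.0003]
[-0.0324, 0.0123, 0.0003]
[-0.0326, 0.0118, 0.0003]
[-0.0328, 0.0113, 0.0003]
[-0.0329, 0.0108, 0.0003]
[-0.0331, 0.0103, 0.0003]
```

Emit:
send_rows --commands '[{"translation":[-0.026,0.027,0],"rot":[0,0,-0.9],"grip":0.0854},{"translation":[-0.026,0.027,0],"rot":[0,0,-0.9],"grip":0.0854},{"translation":[-0.026,0.027,0],"rot":[0,0,-0.9],"grip":0.0854},{"translation":[-0.026,0.027,0],"rot":[0,0,-0.9],"grip":0.0854},{"translation":[-0.026,0.027,0],"rot":[0,0,-0.9],"grip":0.0854}]' --force 35

```text
t: 0.52
eef_pos: [0.3079, 0.474, 0.2479]
tool_rot: [0.0, 0.789, 0.615, -0.0]
contact_force: [0.7, 0.0, 0.5]
gripper_width: 1.001
```

```bash
python3 mv.py .50 -.15 .22 92 18
```

```text
pos [0.3079 0.474  0.2479] yaw 75.89 tilt [-0.0004 -0.0008] F [0.7 0.  0.5] w 85.5 t 0.52
q [-1.14  0.3   0.04  1.83 -0.01  1.02  0.23] rot/row [-0.    0.   -0.89] step mm 36.3
[-0.031, 0.0188, 0.0016]
[-0.0313, 0.0183, 0.0016]
[-0.0316, 0.0178, 0.0016]
[-0.0319, 0.0173, 0.0016]
[-0.0321, 0.0168, 0.0016]
[-0.0324, 0.0163, 0.0016]
[-0.0326, 0.0158, 0.0016]
[-0.0329, 0.0153, 0.0016]
[-0.0331, 0.0148, 0.0016]
[-0.0333, 0.0143, 0.0016]
[-0.0336, 0.0137, 0.0016]
[-0.0338, 0.0132, 0.0016]
[-0.034, 0.0127, 0.0016]
[-0.0342, 0.0122, 0.0016]
[-0.0344, 0.0116, 0.0016]
[-0.0345, 0.0111, 0.0016]
[-0.0347, 0.0105, 0.0016]
[-0.0349, 0.01, 0.0015]
```

Emit:
send_rows --commands '[{"translation":[-0.031,0.019,0.001],"rot":[0,0,-0.9],"grip":0.0854},{"translation":[-0.031,0.019,0.001],"rot":[0,0,-0.9],"grip":0.0854},{"translation":[-0.032,0.018,0.001],"rot":[0,0,-0.9],"grip":0.0854},{"translation":[-0.032,0.017,0.001],"rot":[0,0,-0.9],"grip":0.0854},{"translation":[-0.032,0.017,0.001],"rot":[0,0,-0.9],"grip":0.0854}]'

```text
t: 0.93
eef_pos: [0.3616, 0.3003, 0.243]
tool_rot: [-0.0, 0.764, 0.645, -0.0]
contact_force: [0.6, -0.1, -0.0]
gripper_width: 1.002
```

Emit:
send_rows --commands '[{"translation":[-0.032,0.016,0.002],"rot":[0,0,-0.9],"grip":0.0854},{"translation":[-0.033,0.016,0.002],"rot":[0,0,-0.9],"grip":0.0854},{"translation":[-0.033,0.015,0.002],"rot":[0,0,-0.9],"grip":0.0854},{"translation":[-0.033,0.015,0.002],"rot":[0,0,-0.9],"grip":0.0854},{"translation":[-0.033,0.014,0.002],"rot":[0,0,-0.9],"grip":0.0854}]'

```text
t: 1.35
eef_pos: [0.4144, 0.1275, 0.2332]
tool_rot: [-0.0, 0.738, 0.675, 0.0]
contact_force: [1.6, -0.8, -0.3]
gripper_width: 0.999
```

```bash
python3 mv.py .6264 -.265 .16 91 15
```

```text
pos [0.4144 0.1275 0.2332] yaw 84.88 tilt [-0.0001  0.0001] F [ 1.6 -0.8 -0.3] w 85.3 t 1.35
q [-0.68  0.09  0.26  2.13 -0.03  0.92  1.07] rot/row [-0.   -0.   -0.41] step mm 30.1
[-0.0248, 0.0164, 0.0049]
[-0.0249, 0.0162, 0.0049]
[-0.025, 0.0161, 0.0049]
[-0.0251, 0.0159, 0.0049]
[-0.0253, 0.0157, 0.0049]
[-0.0254, 0.0155, 0.0049]
[-0.0255, 0.0153, 0.0049]
[-0.0256, 0.0152, 0.0049]
[-0.0257, 0.015, 0.0049]
[-0.0258, 0.0148, 0.0049]
[-0.0259, 0.0146, 0.0049]
[-0.026, 0.0144, 0.0049]
[-0.0261, 0.0142, 0.0049]
[-0.0262, 0.0141, 0.0049]
[-0.0263, 0.0139, 0.0049]
```

Emit:
send_rows --commands '[{"translation":[-0.037,0.009,0.002],"rot":[0,0,-1],"grip":0.0854},{"translation":[-0.037,0.009,0.002],"rot":[0,0,-1],"grip":0.0854},{"translation":[-0.037,0.009,0.002],"rot":[0,0,-1],"grip":0.0854},{"translation":[-0.037,0.008,0.002],"rot":[0,0,-1],"grip":0.0854},{"translation":[-0.037,0.008,0.002],"rot":[0,0,-1],"grip":0.0854}]'

```text
t: 1.77
eef_pos: [0.4467, -0.0595, 0.2232]
tool_rot: [-0.0, 0.708, 0.706, 0.0]
contact_force: [1.0, 0.3, -0.5]
gripper_width: 1.0
```

```bash
python3 mv.py .51 -.255 .19 91 7
```

```text
pos [ 0.4467 -0.0595  0.2232] yaw 89.89 tilt [-0.0001  0.0003] F [ 1.   0.3 -0.5] w 85.4 t 1.77
q [-0.4   0.13  0.44  2.12 -0.07  0.9   1.64] rot/row [-0.   -0.   -0.16] step mm 29.7
[-0.0279, 0.0091, 0.0047]
[-0.0279, 0.009, 0.0047]
[-0.028, 0.0089, 0.0047]
[-0.028, 0.0089, 0.0047]
[-0.028, 0.0088, 0.0047]
[-0.028, 0.0087, 0.0047]
[-0.0281, 0.0086, 0.0047]
```

Emit:
send_rows --commands '[{"translation":[-0.038,0.012,0.007],"rot":[0,0,-0.2],"grip":0.0854},{"translation":[-0.038,0.012,0.007],"rot":[0,0,-0.2],"grip":0.0854},{"translation":[-0.038,0.013,0.007],"rot":[0,0,-0.2],"grip":0.0854},{"translation":[-0.038,0.013,0.007],"rot":[0,0,-0.2],"grip":0.0854},{"translation":[-0.038,0.013,0.007],"rot":[0,0,-0.3],"grip":0.0854}]'

```text
t: 2.18
eef_pos: [0.511, -0.2491, 0.1876]
tool_rot: [-0.0, 0.701, 0.713, -0.0]
contact_force: [0.1, 0.3, 0.2]
gripper_width: 1.002
```

```bash
python3 mv.py .6264 -.265 .15 91 5
```

```text
pos [ 0.511  -0.2491  0.1876] yaw 90.96 tilt [-0.0004  0.0003] F [0.1 0.3 0.2] w 85.5 t 2.18
q [-0.05  0.4   0.5   1.9  -0.24  0.9   2.16] rot/row [-0.   -0.   -0.01] step mm 24.5
[-0.0036, 0.023, 0.0075]
[-0.0036, 0.023, 0.0075]
[-0.0036, 0.023, 0.0075]
[-0.0036, 0.023, 0.0075]
[-0.0036, 0.023, 0.0075]
```

Emit:
send_rows --commands '[{"translation":[-0.0036,0.023,0.0075],"rot":[0,0,0],"grip":0.0854},{"translation":[-0.0036,0.023,0.0075],"rot":[0,0,0],"grip":0.0854},{"translation":[-0.0036,0.023,0.0075],"rot":[0,0,0],"grip":0.0854},{"translation":[-0.0036,0.023,0.0075],"rot":[0,0,0],"grip":0.0854},{"translation":[-0.0036,0.023,0.0075],"rot":[0,0,0],"grip":0.0854}]'

```text
t: 2.6
eef_pos: [0.6269, -0.2635, 0.1497]
tool_rot: [-0.001, 0.701, 0.713, -0.0]
contact_force: [-0.2, -0.1, 0.8]
gripper_width: 1.001
```

```bash
python3 mv.py .6264 -.265 .077 91 5
python3 - <<'E'
from station import *
import cv2
from h import *
for n in("scene","top"):
    c=read_camera(n);np.savez(n+"1.npz",**c)
    x0,y0,x1,y1=(190,120,440,320) if n=="scene" else (220,130,420,280)
    cv2.imwrite(f"pics/{n}1.png",cv2.resize(c["pixels"][y0:y1,x0:x1,::-1],None,fx=3,fy=3,interpolation=cv2.INTER_CUBIC))
E
```

```text
pos [ 0.6269 -0.2635  0.1497] yaw 90.93 tilt [-0.0011  0.0006] F [-0.2 -0.1  0.8] w 85.5 t 2.6
q [-0.    0.62  0.46  1.65 -0.32  0.95  2.15] rot/row [-0.01 -0.01 -0.01] step mm 14.5
[-0.0003, -0.0001, 0.0145]
[-0.0003, -0.0001, 0.0145]
[-0.0003, -0.0001, 0.0145]
[-0.0003, -0.0001, 0.0145]
[-0.0003, -0.0001, 0.0145]
```

View pics/scene1.png

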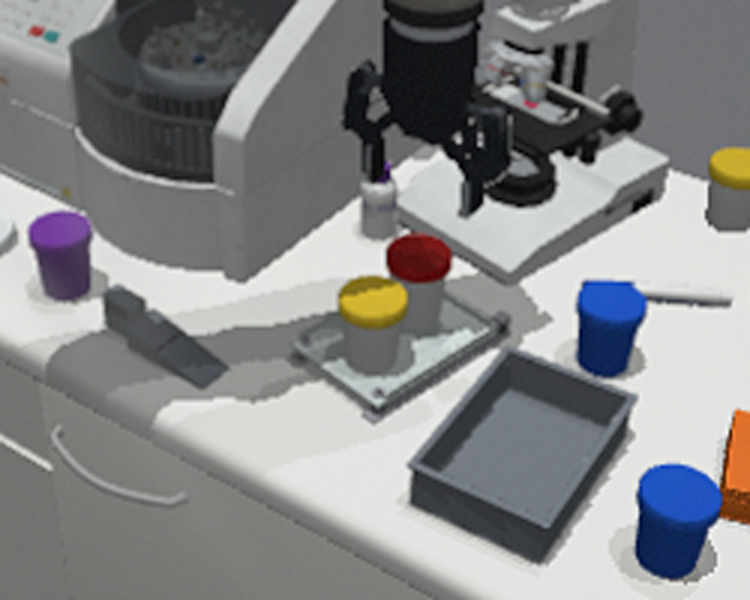

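The gripper straddles the red lid (at 418,260 in the crop), with the fingers at (375,165) and (470,195). I'm going down on it.

Emit:
send_rows --commands '[{"translation":[-0.0003,0,0.0145],"rot":[0,0,0],"grip":0.0854},{"translation":[-0.0003,0,0.0145],"rot":[0,0,0],"grip":0.0854},{"translation":[-0.0003,0,0.0145],"rot":[0,0,0],"grip":0.0854},{"translation":[-0.0003,0,0.0145],"rot":[0,0,0],"grip":0.0854},{"translation":[-0.0003,0,0.0145],"rot":[0,0,0],"grip":0.0854}]'

```text
t: 3.12
eef_pos: [0.6251, -0.2649, 0.0764]
tool_rot: [-0.001, 0.702, 0.713, -0.0]
contact_force: [-0.3, 0.4, -0.9]
gripper_width: 1.0
```

Emit:
send_rows --commands '[{"translation":[0,0,0],"rot":[0,0,0],"grip":0.07},{"translation":[0,0,0],"rot":[0,0,0],"grip":0.06},{"translation":[0,0,0],"rot":[0,0,0],"grip":0.05},{"translation":[0,0,0],"rot":[0,0,0],"grip":0.045},{"translation":[0,0,0],"rot":[0,0,0],"grip":0.045}]' --force 35

```text
t: 3.53
eef_pos: [0.6267, -0.2653, 0.0792]
tool_rot: [0.001, 0.701, 0.713, 0.0]
contact_force: [0.1, -0.0, -1.0]
gripper_width: 0.669
```

```bash
python3 mv.py .6264 -.265 .15 91 5
python3 - <<'E'
from station import *
import cv2
from h import *
for n in("scene",):
    c=read_camera(n);np.savez(n+"2.npz",**c)
    x0,y0,x1,y1=(240,120,400,270)
    cv2.imwrite(f"pics/{n}2.png",cv2.resize(c["pixels"][y0:y1,x0:x1,::-1],None,fx=4,fy=4,interpolation=cv2.INTER_CUBIC))
E
```

```text
pos [ 0.6267 -0.2653  0.0792] yaw 90.93 tilt [ 0.0014 -0.0004] F [ 0.1 -0.  -1. ] w 57.1 t 3.53
q [ 0.03  0.7   0.42  1.69 -0.36  0.83  2.19] rot/row [ 0.02  0.01 -0.01] step mm 14.2
[0.0001, -0.0, -0.0142]
[0.0001, -0.0, -0.0142]
[0.0001, -0.0, -0.0142]
[0.0001, -0.0001, -0.0142]
[0.0001, -0.0001, -0.0142]
```

View pics/scene2.png

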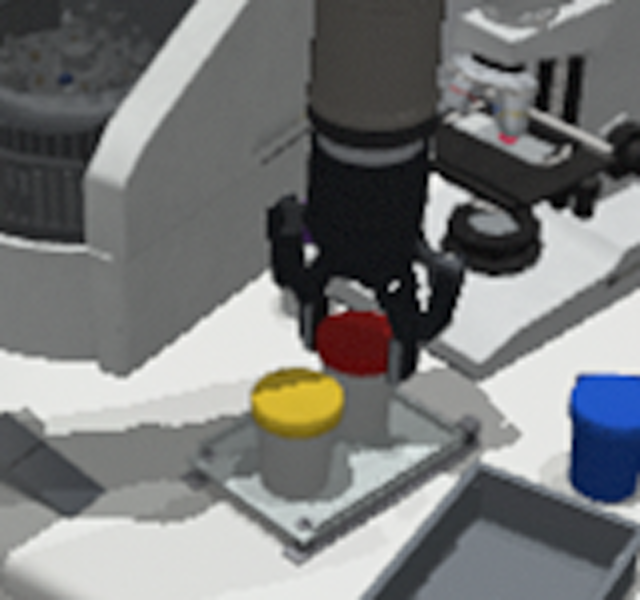

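Emit:
send_rows --commands '[{"translation":[0,0,-0.008],"rot":[0,0,0],"grip":0.045},{"translation":[0,0,-0.016],"rot":[0,0,0],"grip":0.045},{"translation":[0,0,-0.016],"rot":[0,0,0],"grip":0.045},{"translation":[0,0,-0.016],"rot":[0,0,0],"grip":0.045},{"translation":[0,0,-0.016],"rot":[0,0,0],"grip":0.045}]'

```text
t: 4.0
eef_pos: [0.6263, -0.2651, 0.1519]
tool_rot: [0.0, 0.701, 0.713, 0.0]
contact_force: [0.4, 0.4, -0.6]
gripper_width: 0.669
```

```bash
python3 mv.py .567 -.426 .15 92.9 5
```

```text
pos [ 0.6263 -0.2651  0.1519] yaw 90.93 tilt [ 0.0007 -0.0002] F [ 0.4  0.4 -0.6] w 57.2 t 4.0
q [-0.    0.62  0.46  1.65 -0.32  0.95  2.16] rot/row [ 0.01  0.   -0.39] step mm 34.3
[-0.032, -0.0124, 0.0004]
[-0.0319, -0.0126, 0.0004]
[-0.0318, -0.0128, 0.0004]
[-0.0317, -0.013, 0.0004]
[-0.0316, -0.0133, 0.0004]
```

Emit:
send_rows --commands '[{"translation":[-0.032,-0.0124,0],"rot":[0,0,-0.4],"grip":0.045},{"translation":[-0.032,-0.0126,0],"rot":[0,0,-0.4],"grip":0.045},{"translation":[-0.032,-0.0128,0],"rot":[0,0,-0.4],"grip":0.045},{"translation":[-0.032,-0.013,0],"rot":[0,0,-0.4],"grip":0.045},{"translation":[-0.032,-0.0133,0],"rot":[0,0,-0.4],"grip":0.045}]'

```text
t: 4.42
eef_pos: [0.5665, -0.4284, 0.1515]
tool_rot: [0.001, 0.689, 0.725, 0.0]
contact_force: [-0.8, 0.5, -0.5]
gripper_width: 0.669
```

```bash
python3 mv.py .567 -.426 .065 92.9 5
python3 - <<'E'
from station import *
import cv2
from h import *
for n in("scene","top"):
    c=read_camera(n);np.savez(n+"3.npz",**c)
    x0,y0,x1,y1=(290,150,450,300) if n=="scene" else (290,150,450,270)
    cv2.imwrite(f"pics/{n}3.png",cv2.resize(c["pixels"][y0:y1,x0:x1,::-1],None,fx=4,fy=4,interpolation=cv2.INTER_CUBIC))
E
```

```text
pos [ 0.5665 -0.4284  0.1515] yaw 92.97 tilt [ 0.0009 -0.0005] F [-0.8  0.5 -0.5] w 57.2 t 4.42
q [ 0.27  0.66  0.45  1.57 -0.33  0.98  2.44] rot/row [0.01 0.01 0.01] step mm 17.3
[0.0005, 0.0001, 0.0173]
[0.0005, 0.0001, 0.0173]
[0.0005, 0.0001, 0.0173]
[0.0005, 0.0001, 0.0173]
[0.0005, 0.0001, 0.0173]
```

View pics/scene3.png

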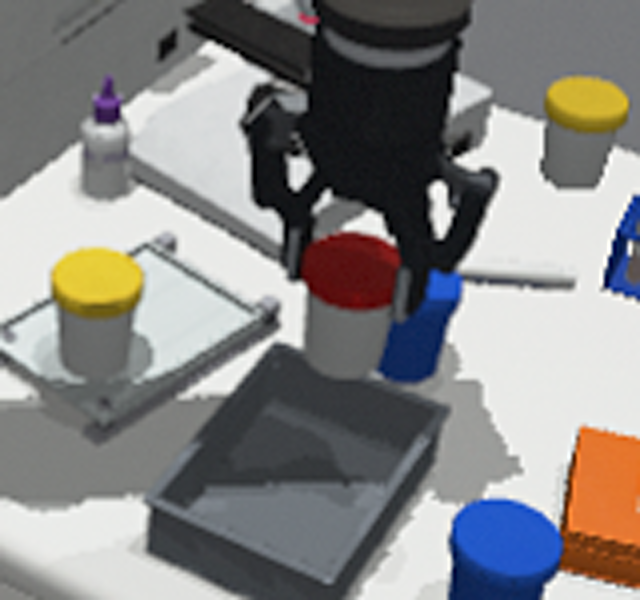

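Emit:
send_rows --commands '[{"translation":[0.0003,0,0.02],"rot":[0,0,0],"grip":0.045},{"translation":[0.0003,0,0.022],"rot":[0,0,0],"grip":0.045},{"translation":[0.0003,0,0.02],"rot":[0,0,0],"grip":0.045},{"translation":[0.0003,0,0.014],"rot":[0,0,0],"grip":0.045},{"translation":[0,0,0.007],"rot":[0,0,0],"grip":0.045}]'

```text
t: 4.93
eef_pos: [0.5663, -0.4247, 0.0656]
tool_rot: [-0.001, 0.689, 0.725, -0.0]
contact_force: [-0.4, 0.5, -0.4]
gripper_width: 0.674
```

Emit:
send_rows --commands '[{"translation":[0,0,0.002],"rot":[0,0,0],"grip":0.045},{"translation":[0,0,0],"rot":[0,0,0],"grip":0.045},{"translation":[0,0,0],"rot":[0,0,0],"grip":0.045},{"translation":[0,0,0],"rot":[0,0,0],"grip":0.045},{"translation":[0,0,0],"rot":[0,0,0],"grip":0.045}]'

```text
t: 5.35
eef_pos: [0.5674, -0.4262, 0.0665]
tool_rot: [0.001, 0.689, 0.725, 0.0]
contact_force: [0.4, -0.2, -0.3]
gripper_width: 0.669
```

```bash
python3 mv.py .567 -.426 .065 92.9 1
python3 - <<'E'
from station import *
import cv2
from h import *
for n in("scene",):
    c=read_camera(n);np.savez(n+"4.npz",**c)
    x0,y0,x1,y1=(290,150,450,300) if n=="scene" else (290,150,450,270)
    cv2.imwrite(f"pics/{n}4.png",cv2.resize(c["pixels"][y0:y1,x0:x1,::-1],None,fx=4,fy=4,interpolation=cv2.INTER_CUBIC))
E
```

```text
pos [ 0.5674 -0.4262  0.0665] yaw 92.93 tilt [ 0.0015 -0.001 ] F [ 0.4 -0.2 -0.3] w 57.1 t 5.35
q [ 0.29  0.76  0.4   1.61 -0.37  0.85  2.47] rot/row [0.08 0.06 0.03] step mm 1.5
[0.0002, -0.0004, 0.0015]
```

View pics/scene4.png

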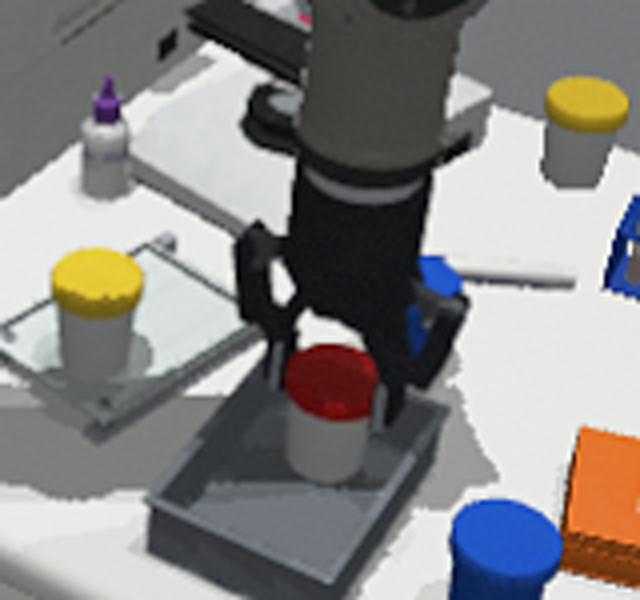

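Emit:
send_rows --commands '[{"translation":[0,0,0.001],"rot":[0,0,0],"grip":0.045},{"translation":[0,0,0.001],"rot":[0,0,0],"grip":0.045},{"translation":[0,0,0],"rot":[0,0,0],"grip":0.045},{"translation":[0,0,0],"rot":[0,0,0],"grip":0.045},{"translation":[0,0,0],"rot":[0,0,0],"grip":0.045}]'

```text
t: 5.82
eef_pos: [0.5673, -0.4259, 0.0641]
tool_rot: [0.0, 0.689, 0.725, 0.0]
contact_force: [-0.3, 0.5, 5.4]
gripper_width: 0.672
```

Emit:
send_rows --commands '[{"translation":[0,0,0],"rot":[0,0,0],"grip":0.062},{"translation":[0,0,0],"rot":[0,0,0],"grip":0.066},{"translation":[0,0,0],"rot":[0,0,0],"grip":0.07},{"translation":[0,0,0],"rot":[0,0,0],"grip":0.072},{"translation":[0,0,0],"rot":[0,0,0],"grip":0.072}]'

```text
t: 6.23
eef_pos: [0.5667, -0.4257, 0.063]
tool_rot: [-0.0, 0.689, 0.725, -0.0]
contact_force: [-0.4, -0.3, -0.3]
gripper_width: 0.844
```

Emit:
send_rows --commands '[{"translation":[0,0,-0.01],"rot":[0,0,0],"grip":0.074},{"translation":[0,0,-0.02],"rot":[0,0,0],"grip":0.0854},{"translation":[0,0,-0.025],"rot":[0,0,0],"grip":0.0854},{"translation":[0,0,-0.025],"rot":[0,0,0],"grip":0.0854},{"translation":[0,0,-0.02],"rot":[0,0,0],"grip":0.0854}]'

```text
t: 6.65
eef_pos: [0.5672, -0.4263, 0.166]
tool_rot: [0.001, 0.689, 0.725, 0.0]
contact_force: [1.1, -0.1, 0.1]
gripper_width: 0.997
```

```bash
python3 mv.py .5510 -.2672 .15 91 5
python3 - <<'E'
from station import *
import cv2
from h import *
for n in("scene",):
    c=read_camera(n);np.savez(n+"5.npz",**c)
    x0,y0,x1,y1=(290,150,450,300) if n=="scene" else (290,150,450,270)
    cv2.imwrite(f"pics/{n}5.png",cv2.resize(c["pixels"][y0:y1,x0:x1,::-1],None,fx=4,fy=4,interpolation=cv2.INTER_CUBIC))
E
```

```text
pos [ 0.5672 -0.4263  0.166 ] yaw 92.91 tilt [ 0.0015 -0.0012] F [ 1.1 -0.1  0.1] w 85.2 t 6.65
q [ 0.26  0.65  0.46  1.56 -0.32  1.01  2.43] rot/row [0.02 0.01 0.38] step mm 32.1
[0.0319, -0.0016, 0.0032]
[0.0319, -0.0018, 0.0032]
[0.0319, -0.002, 0.0032]
[0.0319, -0.0023, 0.0032]
[0.0319, -0.0025, 0.0032]
```

View pics/scene5.png

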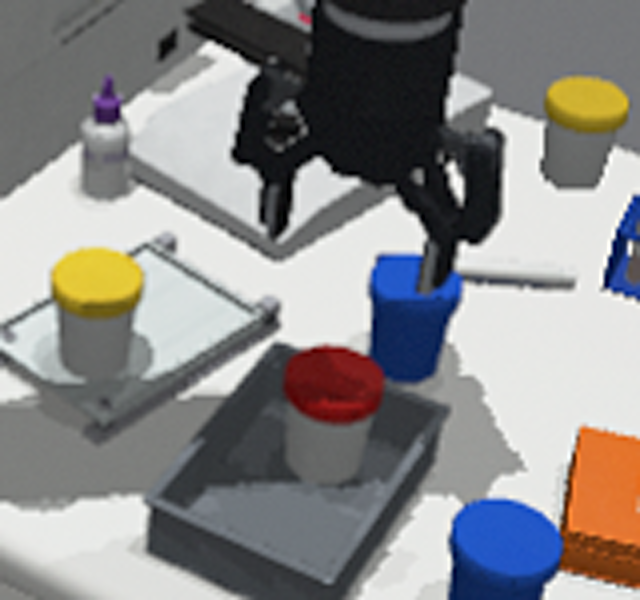

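The red cup stands upright in the rear half of the tote (335,420). The yellow cup is next.

Emit:
send_rows --commands '[{"translation":[0.0319,-0.0016,0],"rot":[0,0,0.4],"grip":0.0854},{"translation":[0.0319,-0.0018,0.003],"rot":[0,0,0.4],"grip":0.0854},{"translation":[0.0319,-0.002,0.003],"rot":[0,0,0.4],"grip":0.0854},{"translation":[0.0319,-0.0023,0.003],"rot":[0,0,0.4],"grip":0.0854},{"translation":[0.0319,-0.0025,0.005],"rot":[0,0,0.4],"grip":0.0854}]'

```text
t: 7.12
eef_pos: [0.5508, -0.2655, 0.1501]
tool_rot: [0.001, 0.702, 0.713, 0.0]
contact_force: [1.3, 0.7, -0.0]
gripper_width: 0.997
```

```bash
python3 mv.py .5510 -.2672 .077 91 5
```

```text
pos [ 0.5508 -0.2655  0.1501] yaw 90.9 tilt [ 0.0014 -0.0003] F [ 1.3  0.7 -0. ] w 85.1 t 7.12
q [ 0.    0.52  0.47  1.83 -0.3   0.87  2.2 ] rot/row [ 0.02  0.   -0.02] step mm 14.6
[-0.0003, 0.0, 0.0146]
[-0.0003, 0.0, 0.0146]
[-0.0003, 0.0, 0.0146]
[-0.0003, 0.0, 0.0146]
[-0.0003, 0.0, 0.0146]
```

Emit:
send_rows --commands '[{"translation":[-0.0002,0,0.0145],"rot":[0,0,0],"grip":0.0854},{"translation":[-0.0002,0,0.0145],"rot":[0,0,0],"grip":0.0854},{"translation":[-0.0002,0,0.0145],"rot":[0,0,0],"grip":0.0854},{"translation":[-0.0002,0,0.0145],"rot":[0,0,0],"grip":0.0854},{"translation":[-0.0002,0,0.0145],"rot":[0,0,0],"grip":0.0854}]'

```text
t: 7.53
eef_pos: [0.5511, -0.2677, 0.0768]
tool_rot: [0.0, 0.701, 0.713, 0.0]
contact_force: [-0.9, -0.4, -0.3]
gripper_width: 1.001
```

Emit:
send_rows --commands '[{"translation":[0,0,0],"rot":[0,0,0],"grip":0.07},{"translation":[0,0,0],"rot":[0,0,0],"grip":0.06},{"translation":[0,0,0],"rot":[0,0,0],"grip":0.05},{"translation":[0,0,0],"rot":[0,0,0],"grip":0.045},{"translation":[0,0,0],"rot":[0,0,0],"grip":0.045}]' --force 35

```text
t: 7.95
eef_pos: [0.5513, -0.268, 0.0778]
tool_rot: [0.001, 0.701, 0.713, 0.0]
contact_force: [-0.1, -0.2, -0.1]
gripper_width: 0.67
```

Emit:
send_rows --commands '[{"translation":[0,0,-0.008],"rot":[0,0,0],"grip":0.045},{"translation":[0,0,-0.016],"rot":[0,0,0],"grip":0.045},{"translation":[0,0,-0.016],"rot":[0,0,0],"grip":0.045},{"translation":[0,0,-0.016],"rot":[0,0,0],"grip":0.045},{"translation":[0,0,-0.016],"rot":[0,0,0],"grip":0.045}]'

```text
t: 8.37
eef_pos: [0.5508, -0.2679, 0.1504]
tool_rot: [0.0, 0.701, 0.713, 0.0]
contact_force: [0.7, -0.2, -0.7]
gripper_width: 0.668
```

```bash
python3 mv.py .4905 -.43 .15 92.9 5
```

```text
pos [ 0.5508 -0.2679  0.1504] yaw 90.92 tilt [ 0.0006 -0.0002] F [ 0.7 -0.2 -0.7] w 57.0 t 8.37
q [ 0.    0.52  0.47  1.82 -0.3   0.87  2.2 ] rot/row [ 0.01  0.   -0.4 ] step mm 34.6
[-0.0322, -0.0126, 0.0001]
[-0.0321, -0.0128, 0.0001]
[-0.0321, -0.013, 0.0001]
[-0.032, -0.0132, 0.0001]
[-0.0319, -0.0135, 0.0001]
```

Emit:
send_rows --commands '[{"translation":[-0.032,-0.0126,0],"rot":[0,0,-0.4],"grip":0.045},{"translation":[-0.032,-0.0128,0],"rot":[0,0,-0.4],"grip":0.045},{"translation":[-0.032,-0.013,0],"rot":[0,0,-0.4],"grip":0.045},{"translation":[-0.032,-0.0132,0],"rot":[0,0,-0.4],"grip":0.045},{"translation":[-0.032,-0.0135,0],"rot":[0,0,-0.4],"grip":0.045}]'

```text
t: 8.78
eef_pos: [0.49, -0.4311, 0.15]
tool_rot: [0.001, 0.689, 0.725, 0.0]
contact_force: [0.3, 0.2, -1.1]
gripper_width: 0.668
```

```bash
python3 mv.py .4905 -.430 .065 92.9 5
python3 - <<'E'
from station import *
import cv2
from h import *
for n in("scene",):
    c=read_camera(n);np.savez(n+"6.npz",**c)
    x0,y0,x1,y1=(290,170,450,320) if n=="scene" else (290,150,450,270)
    cv2.imwrite(f"pics/{n}6.png",cv2.resize(c["pixels"][y0:y1,x0:x1,::-1],None,fx=4,fy=4,interpolation=cv2.INTER_CUBIC))
E
```

```text
pos [ 0.49   -0.4311  0.15  ] yaw 92.97 tilt [ 0.0009 -0.0005] F [ 0.3  0.2 -1.1] w 57.1 t 8.78
q [ 0.3   0.58  0.46  1.72 -0.31  0.91  2.51] rot/row [0.01 0.01 0.01] step mm 17.0
[0.0002, 0.0001, 0.017]
[0.0002, 0.0001, 0.017]
[0.0002, 0.0001, 0.017]
[0.0002, 0.0001, 0.017]
[0.0002, 0.0001, 0.017]
```

View pics/scene6.png

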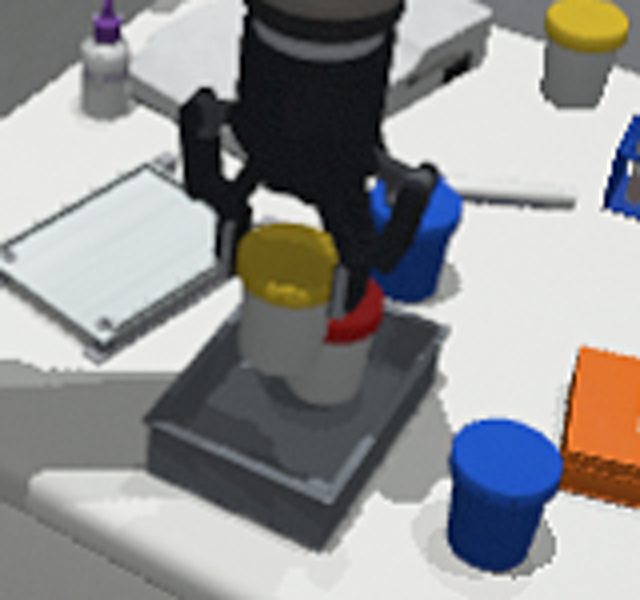

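Emit:
send_rows --commands '[{"translation":[0.0001,0,0.02],"rot":[0,0,0],"grip":0.045},{"translation":[0.0001,0,0.022],"rot":[0,0,0],"grip":0.045},{"translation":[0.0001,0,0.02],"rot":[0,0,0],"grip":0.045},{"translation":[0.0001,0,0.014],"rot":[0,0,0],"grip":0.045},{"translation":[0,0,0.008],"rot":[0,0,0],"grip":0.045}]'

```text
t: 9.25
eef_pos: [0.49, -0.4284, 0.0635]
tool_rot: [-0.001, 0.689, 0.725, -0.0]
contact_force: [-2.0, 4.0, 32.9]
gripper_width: 0.664
```

Emit:
send_rows --commands '[{"translation":[0,0,0.001],"rot":[0,0,0],"grip":0.045},{"translation":[0,0,0.001],"rot":[0,0,0],"grip":0.045},{"translation":[0,0,0],"rot":[0,0,0],"grip":0.045},{"translation":[0,0,0],"rot":[0,0,0],"grip":0.045},{"translation":[0,0,0],"rot":[0,0,0],"grip":0.045}]'

```text
t: 9.67
eef_pos: [0.4908, -0.4295, 0.0634]
tool_rot: [0.0, 0.689, 0.725, 0.0]
contact_force: [-0.3, -0.1, -0.6]
gripper_width: 0.671
```

Emit:
send_rows --commands '[{"translation":[0,0,0],"rot":[0,0,0],"grip":0.062},{"translation":[0,0,0],"rot":[0,0,0],"grip":0.066},{"translation":[0,0,0],"rot":[0,0,0],"grip":0.07},{"translation":[0,0,0],"rot":[0,0,0],"grip":0.072},{"translation":[0,0,0],"rot":[0,0,0],"grip":0.072}]'

```text
t: 10.08
eef_pos: [0.4906, -0.4292, 0.0628]
tool_rot: [0.0, 0.689, 0.725, 0.0]
contact_force: [0.4, -0.4, -0.4]
gripper_width: 0.842
```

Emit:
send_rows --commands '[{"translation":[0,0,-0.01],"rot":[0,0,0],"grip":0.074},{"translation":[0,0,-0.02],"rot":[0,0,0],"grip":0.0854},{"translation":[0,0,-0.025],"rot":[0,0,0],"grip":0.0854},{"translation":[0,0,-0.03],"rot":[0,0,0],"grip":0.0854},{"translation":[0,0,-0.025],"rot":[0,0,0],"grip":0.0854}]'

```text
t: 10.5
eef_pos: [0.4905, -0.4296, 0.1752]
tool_rot: [0.001, 0.689, 0.725, -0.0]
contact_force: [0.4, -0.2, 0.5]
gripper_width: 0.998
```

Emit:
send_rows --commands '[{"translation":[0.036,0,-0.005],"rot":[0,0,5],"grip":0.0854},{"translation":[0.036,0,-0.005],"rot":[0,0,5],"grip":0.0854},{"translation":[0.036,0,0],"rot":[0,0,5],"grip":0.0854},{"translation":[0.036,0,0],"rot":[0,0,5],"grip":0.0854},{"translation":[0.036,0,0],"rot":[0,0,5],"grip":0.0854}]'

```text
t: 10.92
eef_pos: [0.512, -0.2506, 0.1838]
tool_rot: [0.0, 0.831, 0.556, 0.0]
contact_force: [1.2, 0.5, -0.5]
gripper_width: 1.0
```

```bash
python3 mv.py .4705 -.06 .15 -2 15
python3 - <<'E'
from station import *
import cv2
from h import *
for n in("scene","top"):
    c=read_camera(n);np.savez(n+"7.npz",**c)
    x0,y0,x1,y1=(200,150,450,320) if n=="scene" else (230,170,410,270)
    cv2.imwrite(f"pics/{n}7.png",cv2.resize(c["pixels"][y0:y1,x0:x1,::-1],None,fx=3 if n=="scene" else 4,fy=3 if n=="scene" else 4,interpolation=cv2.INTER_CUBIC))
E
```

```text
pos [ 0.512  -0.2506  0.1838] yaw 67.61 tilt [0.0009 0.0005] F [ 1.2  0.5 -0.5] w 85.4 t 10.92
q [-0.11  0.43  0.6   1.91 -0.3   0.9   1.81] rot/row [ 0.   -0.    4.64] step mm 13.2
[0.0107, -0.0074, 0.0023]
[0.0101, -0.0082, 0.0023]
[0.0094, -0.009, 0.0023]
[0.0086, -0.0098, 0.0023]
[0.0078, -0.0104, 0.0023]
[0.0069, -0.011, 0.0023]
[0.006, -0.0115, 0.0023]
[0.005, -0.012, 0.0023]
[0.0041, -0.0124, 0.0023]
[0.003, -0.0126, 0.0023]
[0.002, -0.0128, 0.0023]
[0.001, -0.013, 0.0023]
[-0.0001, -0.013, 0.0023]
[-0.0011, -0.013, 0.0023]
[-0.0022, -0.0128, 0.0023]
```

View pics/scene7.png

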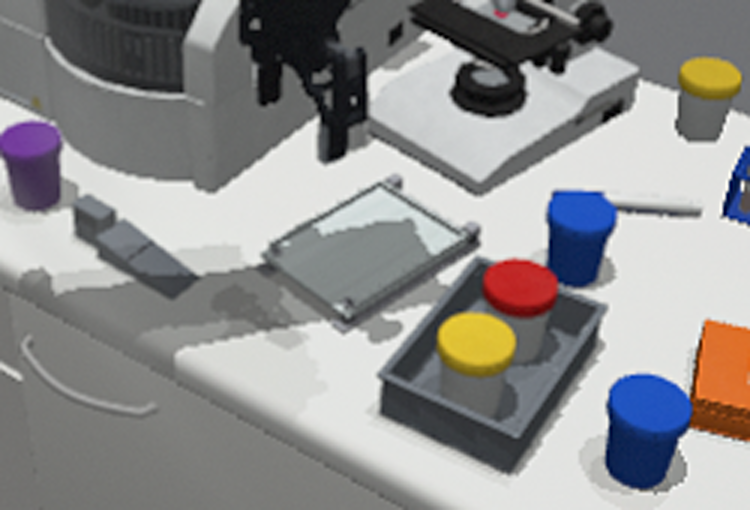

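View pics/top7.png

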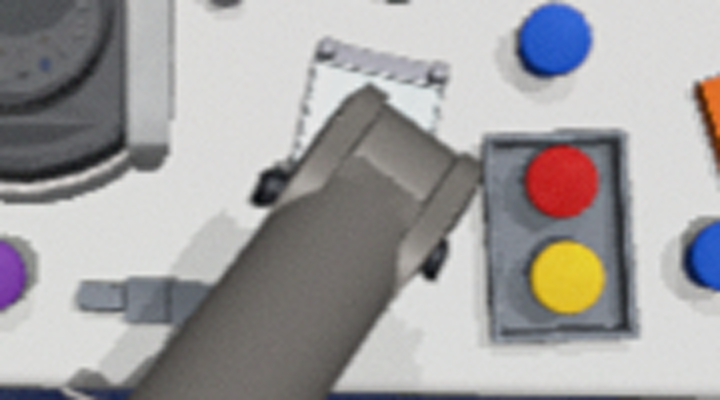

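Run:
```python
from h import *
def crop(f,o,x0,y0,x1,y1,k):
    c=load(f);cv2.imwrite(o,cv2.resize(c["pixels"][y0:y1,x0:x1,::-1],None,fx=k,fy=k,interpolation=cv2.INTER_CUBIC))
crop("scene7.npz","pics/s7tray.png",280,200,370,265,8)
crop("scene7.npz","pics/s7wedge.png",215,205,275,255,10)
crop("top0.npz","pics/t0wedge.png",240,230,300,260,12)
crop("top0.npz","pics/t0tray.png",290,170,350,245,8)
```

```text
(no output)
```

View pics/s7tray.png

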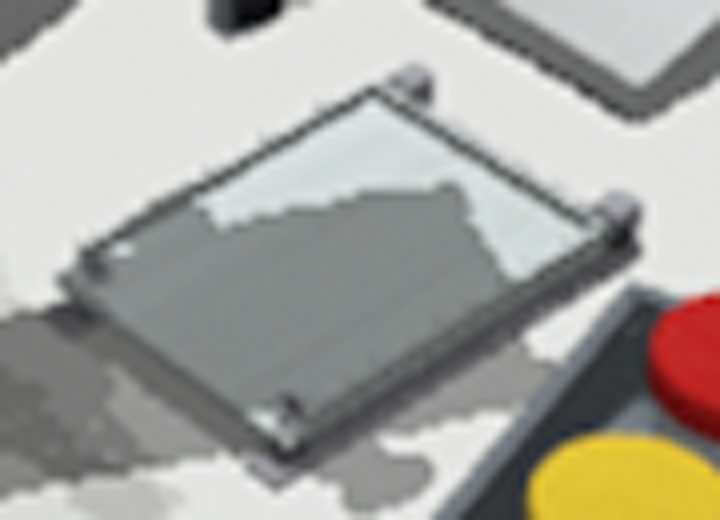

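View pics/s7wedge.png

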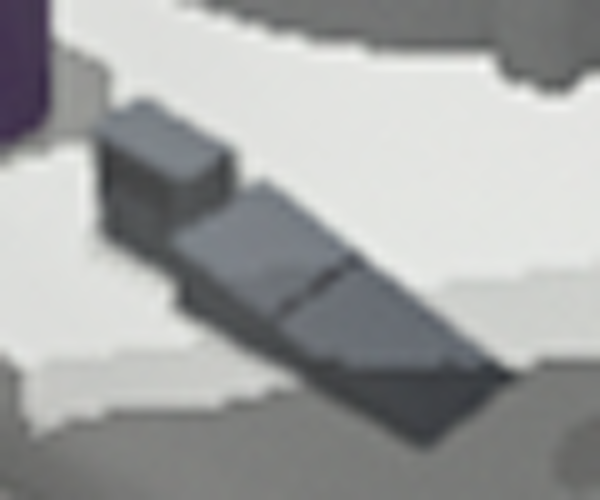

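View pics/t0wedge.png

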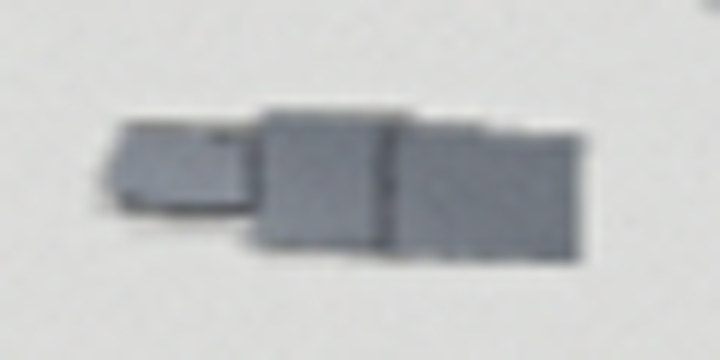

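View pics/t0tray.png

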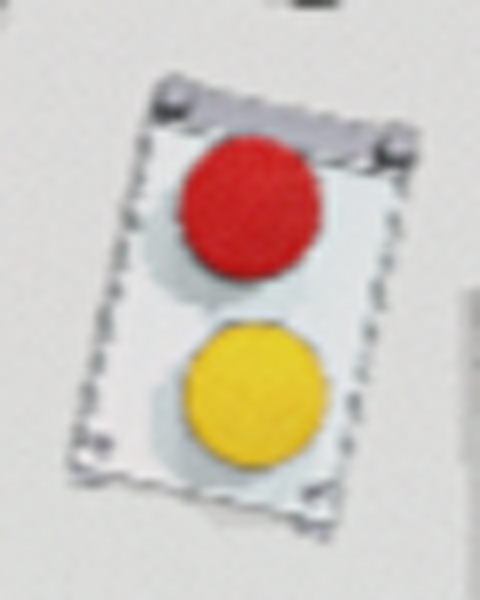

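```bash
cat > fit.py <<'E'
from h import *
from scipy.optimize import least_squares
S=load("scene7.npz");T=load("top0.npz")
def Z(L,x0,y0,k): return [(x0+(a-(k-1)/2)/k,y0+(b-(k-1)/2)/k) for a,b in L]
def xf(p,M):
    M=np.array(M,float);c,s=np.cos(p[2]),np.sin(p[2])
    return np.c_[p[0]+c*M[:,0]-s*M[:,1],p[1]+s*M[:,0]+c*M[:,1],M[:,2]]
def fit(obs,p0):
    f=lambda p:np.concatenate([(proj(c,xf(p,M))-np.array(u)).ravel() for c,M,u in obs])
    r=least_squares(f,p0,loss="soft_l1",f_scale=.5);print("pose",r.x[:2].round(4),np.degrees(r.x[2]).round(2));print(f(r.x).reshape(-1,2).round(2).tolist());return r.x
def draw(c,segs,p,o,x0,y0,x1,y1,k):
    im=cv2.resize(c["pixels"][y0:y1,x0:x1,::-1],None,fx=k,fy=k,interpolation=cv2.INTER_CUBIC)
    for s in segs:
        q=(proj(c,xf(p,s))-[x0,y0])*k+(k-1)/2
        cv2.polylines(im,[np.round(q*8).astype(np.int32)],False,(0,0,255),1,cv2.LINE_AA,3)
    cv2.imwrite(o,im)
mm=lambda L:[[a/1000 for a in r] for r in L]
if __name__=="__main__":
    # wedge
    oS=(S,mm([[108,18,2],[108,-18,0],[54,-18,15.5],[54,18,15.5],[-19,-10,40],[-19,10,40],[19,10,40],[19,-10,40]]),Z([(510,376),(425,447),(283,310),(355,257),(100,132),(147,99),(235,154),(180,183)],215,205,10))
    oT=(T,mm([[108,18,2],[108,-18,2],[18,18,24.5],[18,-18,24.5]]),Z([(580,133),(580,263),(262,110),(256,248)],240,230,12))
    for o in([oS],[oT],[oS,oT]): w=fit(o,[.47,-.056,-1.6])
    seg=[mm([[108,18,2],[108,-18,2],[18,-18,24.5],[18,18,24.5],[108,18,2]]),mm([[-19,-10,40],[-19,10,40],[19,10,40],[19,-10,40],[-19,-10,40]]),mm([[54,-18,15.5],[54,18,15.5]]),mm([[-19,-10,0],[-19,-10,40]]),mm([[108,-18,0],[18,-18,0]])]
    draw(S,seg,w,"pics/fw_s.png",215,205,275,255,10);draw(T,seg,w,"pics/fw_t.png",240,230,300,260,12)
    # tray (tray_base frame)
    oS=(S,mm([[-80,-56,0],[-75,-55,18]]),Z([(275,487),(290,447)],280,200,8))
    oT=(T,mm([[-80,-56,4],[-80,56,4]]),Z([(328,540),(72,484)],290,170,8))
    for o in([oS],[oT],[oS,oT]): t=fit(o,[.59,-.268,-.21])
    seg=[mm([[75,-55,18],[-75,-55,18],[-75,55,18],[75,55,18],[75,-55,18]]),mm([[-75,-55,18],[-75,-55,12],[-75,55,12],[-75,55,18]]),mm([[-80,-40,4],[-80,-56,4],[-80,-56,0]]),mm([[-80,40,4],[-80,56,4],[75,56,4]]),mm([[-80,-56,4],[75,-56,4]]),mm([[-75,-55,18],[-75,-55,25],[75,-55,25],[75,55,25],[-75,55,25],[-75,55,18]])]
    draw(S,seg,t,"pics/ft_s.png",280,200,370,265,8);draw(T,seg,t,"pics/ft_t.png",290,170,350,245,8)
E
python3 fit.py
```

```text
pose [ 0.4732 -0.0533] -92.09
[[0.51, -0.03], [-0.07, 0.59], [-1.47, 1.34], [0.59, -0.16], [-1.51, -0.22], [-0.95, -0.45], [0.4, -0.62], [0.66, 0.12]]
pose [ 0.4711 -0.0568] -91.36
[[0.51, -0.02], [0.08, -0.03], [-0.23, 0.3], [-0.24, -0.24]]
pose [ 0.4726 -0.0549] -92.15
[[0.8, 0.34], [0.2, 0.97], [-1.2, 1.69], [0.87, 0.18], [-1.25, 0.09], [-0.68, -0.14], [0.67, -0.3], [0.93, 0.45], [-0.01, -0.03], [-0.59, -0.04], [-0.74, -0.09], [-0.9, -0.63]]
pose [ 0.57   -0.3743] -83.64
[[-0.16, -0.07], [0.16, 0.06]]
pose [ 0.5899 -0.2676] -11.27
[[0.45, 0.07], [-0.45, -0.07]]
pose [ 0.5905 -0.2653] -10.82
[[0.37, 1.52], [-0.16, 0.07], [-0.01, -0.22], [-0.96, -0.1]]
```

View pics/ft_s.png

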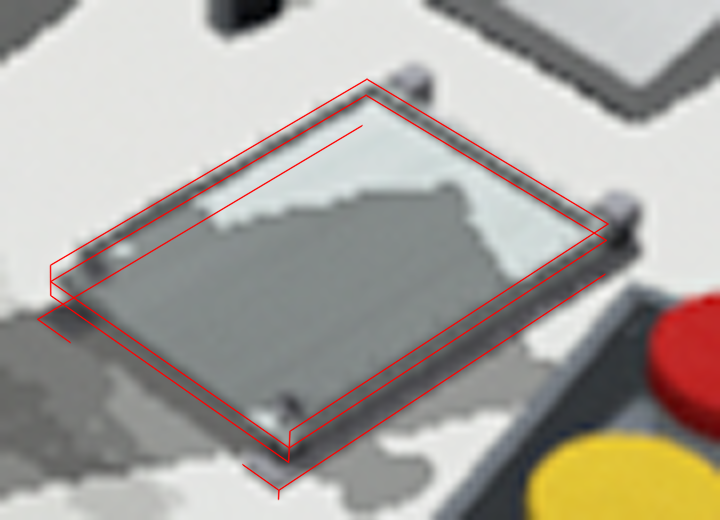

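View pics/ft_t.png

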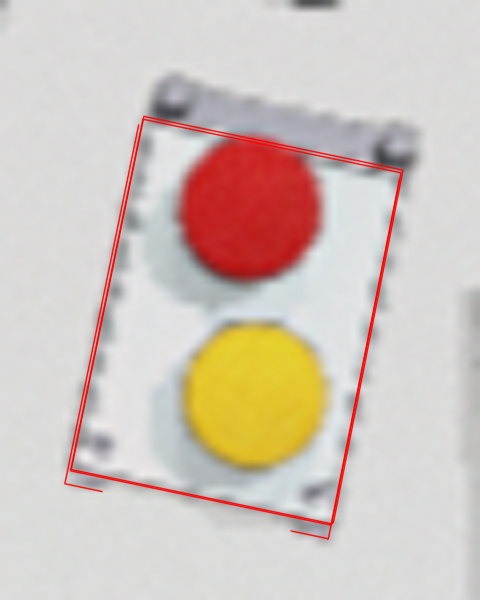

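View pics/fw_s.png

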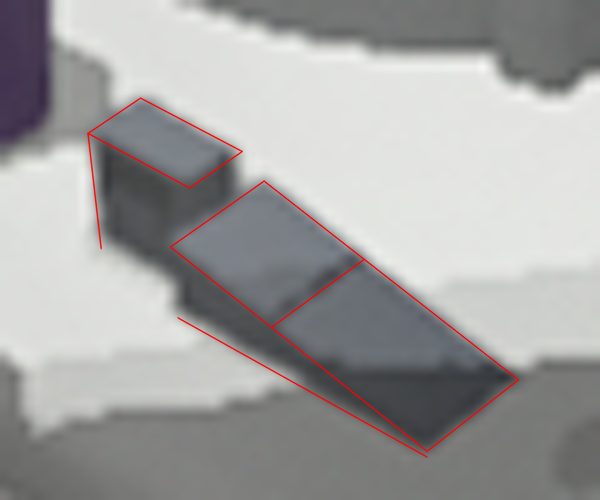

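View pics/fw_t.png

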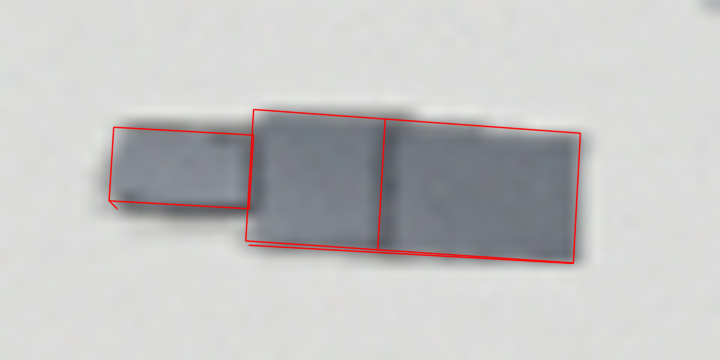

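Run:
```python
from fit import *
oS=(S,mm([[-75,-55,18],[-75,55,18],[-80,-56,0],[75,55,20],[75,-55,20]]),Z([(290,447),(66,283),(275,487),(370,86),(604,228)],280,200,8))
oT=(T,mm([[-80,-56,4],[-80,56,4],[-75,55,20],[-75,-55,20],[75,55,20],[75,-55,20]]),Z([(328,540),(75,486),(78,460),(335,505),(148,130),(405,180)],290,170,8))
for o in([oS],[oT],[oS,oT]): t=fit(o,[.59,-.268,-.21])
e=xf(t,mm([[-75,0,12]]));print(e)
```

```text
pose [ 0.5929 -0.2644] -10.95
[[-0.02, -0.6], [-1.74, -0.87], [0.5, 0.84], [-0.25, 0.02], [0.46, 0.38]]
pose [ 0.5897 -0.2674] -10.95
[[0.55, 0.05], [-0.76, -0.15], [-0.35, 1.26], [0.16, 2.53], [0.01, -1.29], [0.18, -0.77]]
pose [ 0.5908 -0.2664] -10.99
[[0.15, 0.15], [-1.61, -0.21], [0.67, 1.61], [-0.04, 0.61], [0.73, 1.06], [0.22, -0.27], [-1.08, -0.5], [-0.67, 0.91], [-0.17, 2.2], [-0.27, -1.62], [-0.1, -1.08]]
[[ 0.517204 -0.25209   0.012   ]]
```

```bash
python3 mv.py .472 -.0527 .12 -1.8 15
```

```text
pos [ 0.5155 -0.2441  0.1829] yaw 68.37 tilt [0.0007 0.0041] F [-0.2  0.4 -0.3] w 85.7 t 11.02
q [-0.12  0.43  0.59  1.9  -0.3   0.9   1.81] rot/row [-0.01 -0.01  4.68] step mm 13.7
[0.0108, -0.0074, 0.0042]
[0.0101, -0.0083, 0.0042]
[0.0094, -0.0091, 0.0042]
[0.0087, -0.0098, 0.0042]
[0.0078, -0.0105, 0.0042]
[0.007, -0.0111, 0.0042]
[0.006, -0.0116, 0.0042]
[0.0051, -0.0121, 0.0042]
[0.0041, -0.0124, 0.0042]
[0.003, -0.0127, 0.0042]
[0.002, -0.0129, 0.0042]
[0.0009, -0.0131, 0.0042]
[-0.0001, -0.0131, 0.0042]
[-0.0012, -0.013, 0.0042]
[-0.0023, -0.0129, 0.0042]
```

Emit:
send_rows --commands '[{"translation":[0.0108,-0.0074,0.003],"rot":[0,0,4.7],"grip":0.0854},{"translation":[0.0101,-0.0083,0.004],"rot":[0,0,4.7],"grip":0.0854},{"translation":[0.0094,-0.0091,0.004],"rot":[0,0,4.7],"grip":0.0854},{"translation":[0.0087,-0.0098,0.004],"rot":[0,0,4.7],"grip":0.0854},{"translation":[0.0078,-0.0105,0.004],"rot":[0,0,4.7],"grip":0.0854}]'

```text
t: 11.43
eef_pos: [0.4983, -0.188, 0.1643]
tool_rot: [0.0, 0.927, 0.376, 0.0]
contact_force: [-0.1, -0.1, 0.0]
gripper_width: 1.003
```

Emit:
send_rows --commands '[{"translation":[0.007,-0.0111,0.004],"rot":[0,0,4.7],"grip":0.0854},{"translation":[0.006,-0.0116,0.004],"rot":[0,0,4.7],"grip":0.0854},{"translation":[0.0051,-0.0121,0.004],"rot":[0,0,4.7],"grip":0.08},{"translation":[0.0041,-0.0124,0.004],"rot":[0,0,4.7],"grip":0.075},{"translation":[0.003,-0.0127,0.004],"rot":[0,0,4.7],"grip":0.07}]'

```text
t: 11.85
eef_pos: [0.4846, -0.1239, 0.1443]
tool_rot: [-0.0, 0.984, 0.18, 0.001]
contact_force: [-0.6, 0.1, -0.5]
gripper_width: 0.819
```

```bash
python3 mv.py .472 -.0527 .11 -1.8 5
```

```text
pos [ 0.4846 -0.1239  0.1443] yaw 20.71 tilt [0.001  0.0004] F [-0.6  0.1 -0.5] w 69.9 t 11.85
q [-0.5   0.42  0.79  2.1  -0.43  0.78  0.92] rot/row [-0.   -0.01  4.5 ] step mm 16.0
[0.0027, -0.0142, 0.0069]
[0.0015, -0.0144, 0.0069]
[0.0004, -0.0145, 0.0069]
[-0.0007, -0.0144, 0.0069]
[-0.0019, -0.0143, 0.0069]
```

Emit:
send_rows --commands '[{"translation":[0.0027,-0.0142,0.007],"rot":[0,0,4.5],"grip":0.06},{"translation":[0.0015,-0.0144,0.007],"rot":[0,0,4.5],"grip":0.055},{"translation":[0.0004,-0.0145,0.007],"rot":[0,0,4.5],"grip":0.055},{"translation":[-0.0007,-0.0144,0.007],"rot":[0,0,4.5],"grip":0.055},{"translation":[-0.0019,-0.0143,0.007],"rot":[0,0,4.5],"grip":0.055}]'

```text
t: 12.27
eef_pos: [0.4718, -0.0526, 0.1092]
tool_rot: [-0.0, 1.0, -0.015, 0.001]
contact_force: [0.7, 0.2, -1.0]
gripper_width: 0.645
```

```bash
python3 mv.py .472 -.0527 .05 -1.8 5
python3 - <<'E'
from station import *
from h import *
for n in("scene",):
    c=read_camera(n);np.savez(n+"8.npz",**c)
    x0,y0,x1,y1=(180,130,320,260)
    cv2.imwrite(f"pics/{n}8.png",cv2.resize(c["pixels"][y0:y1,x0:x1,::-1],None,fx=4,fy=4,interpolation=cv2.INTER_CUBIC))
E
```

```text
pos [ 0.4718 -0.0526  0.1092] yaw -1.77 tilt [0.0011 0.0006] F [ 0.7  0.2 -1. ] w 55.1 t 12.27
q [-0.69  0.48  0.85  2.18 -0.57  0.71  0.52] rot/row [-0.01 -0.01  0.01] step mm 11.8
[0.0, 0.0, 0.0118]
[0.0, 0.0, 0.0118]
[0.0, 0.0, 0.0118]
[0.0, 0.0, 0.0118]
[0.0, 0.0, 0.0118]
```

View pics/scene8.png

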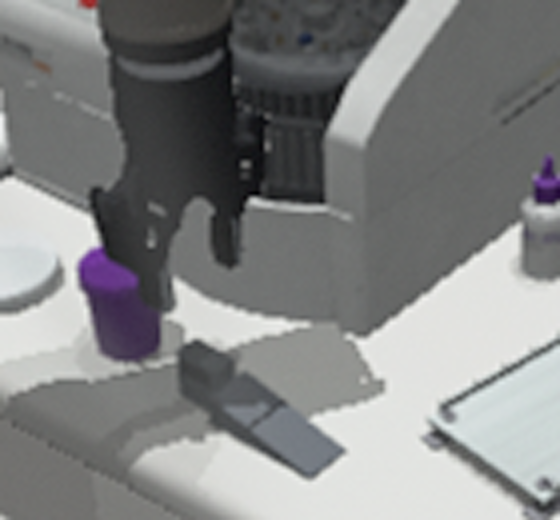

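Emit:
send_rows --commands '[{"translation":[0,0,0.012],"rot":[0,0,0],"grip":0.055},{"translation":[0,0,0.014],"rot":[0,0,0],"grip":0.055},{"translation":[0,0,0.016],"rot":[0,0,0],"grip":0.055},{"translation":[0,0,0.014],"rot":[0,0,0],"grip":0.055},{"translation":[0,0,0.008],"rot":[0,0,0],"grip":0.055}]'

```text
t: 12.73
eef_pos: [0.4716, -0.0534, 0.0442]
tool_rot: [-0.0, 1.0, -0.013, -0.0]
contact_force: [0.5, 0.6, 0.7]
gripper_width: 0.642
```

Emit:
send_rows --commands '[{"translation":[0,0,0.008],"rot":[0,0,0],"grip":0.055},{"translation":[0,0,0.006],"rot":[0,0,0],"grip":0.055},{"translation":[0,0,0.003],"rot":[0,0,0],"grip":0.055},{"translation":[0,0,0],"rot":[0,0,0],"grip":0.055},{"translation":[0,0,0],"rot":[0,0,0],"grip":0.055}]'

```text
t: 13.15
eef_pos: [0.4718, -0.0531, 0.0281]
tool_rot: [-0.0, 1.0, -0.014, 0.0]
contact_force: [0.4, -0.6, -0.1]
gripper_width: 0.641
```

```bash
python3 mv.py .472 -.0527 .028 -1.8 1
python3 - <<'E'
from station import *
from h import *
for n in("scene",):
    c=read_camera(n);np.savez(n+"9.npz",**c)
    x0,y0,x1,y1=(190,170,290,260)
    cv2.imwrite(f"pics/{n}9.png",cv2.resize(c["pixels"][y0:y1,x0:x1,::-1],None,fx=6,fy=6,interpolation=cv2.INTER_CUBIC))
E
```

```text
pos [ 0.4718 -0.0531  0.0281] yaw -1.57 tilt [0.0004 0.0001] F [ 0.4 -0.6 -0.1] w 54.7 t 13.15
q [-0.54  0.61  0.66  2.21 -0.74  0.55  0.67] rot/row [-0.   -0.02  0.23] step mm 0.5
[0.0002, -0.0004, 0.0001]
```

View pics/scene9.png

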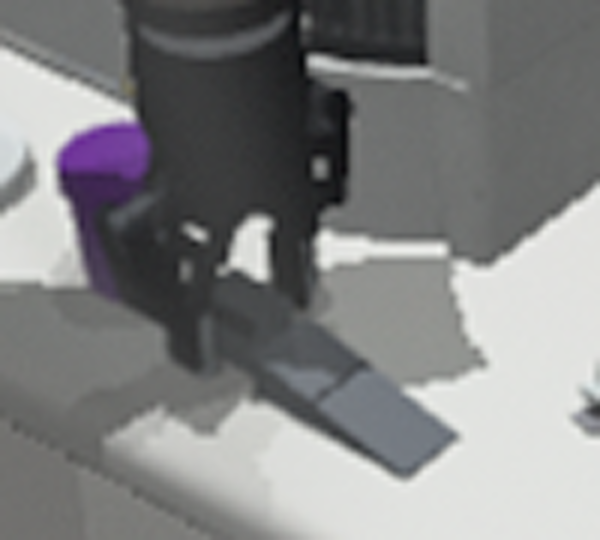

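Emit:
send_rows --commands '[{"translation":[0,0,0],"rot":[0,0,0],"grip":0.035},{"translation":[0,0,0],"rot":[0,0,0],"grip":0.025},{"translation":[0,0,0],"rot":[0,0,0],"grip":0.015},{"translation":[0,0,0],"rot":[0,0,0],"grip":0.01},{"translation":[0,0,0],"rot":[0,0,0],"grip":0.01}]' --force 80

```text
t: 13.62
eef_pos: [0.472, -0.0529, 0.0283]
tool_rot: [-0.0, 1.0, -0.014, 0.0]
contact_force: [-0.8, 0.0, 5.3]
gripper_width: 0.223
```

Emit:
send_rows --commands '[{"translation":[0,0,0],"rot":[0,0,0],"grip":0.01},{"translation":[0,0,-0.005],"rot":[0,0,0],"grip":0.01},{"translation":[0,0,-0.012],"rot":[0,0,0],"grip":0.01},{"translation":[0,0,-0.018],"rot":[0,0,0],"grip":0.01},{"translation":[0,0,-0.018],"rot":[0,0,0],"grip":0.01}]'

```text
t: 14.03
eef_pos: [0.4709, -0.0531, 0.0813]
tool_rot: [0.0, 1.0, -0.014, -0.001]
contact_force: [0.5, -0.2, 0.1]
gripper_width: 0.221
```

```bash
python3 - <<'E'
from station import *
from h import *
for n in("scene",):
    c=read_camera(n);np.savez(n+"10.npz",**c)
    x0,y0,x1,y1=(190,150,290,260)
    cv2.imwrite(f"pics/{n}10.png",cv2.resize(c["pixels"][y0:y1,x0:x1,::-1],None,fx=5,fy=5,interpolation=cv2.INTER_CUBIC))
E
python3 mv.py .402 -.229 .09 78.7 15
```

```text
pos [ 0.4727 -0.0535  0.084 ] yaw -1.62 tilt [0.0027 0.0004] F [ 0.5 -0.5  0.4] w 18.9 t 14.08
q [-0.64  0.52  0.8   2.2  -0.63  0.66  0.57] rot/row [ 0.01 -0.01 -5.35] step mm 12.6
[-0.0044, 0.0118, -0.0004]
[-0.0055, 0.0114, -0.0004]
[-0.0065, 0.0108, -0.0004]
[-0.0075, 0.0102, -0.0004]
[-0.0084, 0.0094, -0.0004]
[-0.0092, 0.0086, -0.0004]
[-0.01, 0.0077, -0.0004]
[-0.0107, 0.0067, -0.0004]
[-0.0113, 0.0057, -0.0004]
[-0.0117, 0.0046, -0.0004]
[-0.0121, 0.0035, -0.0004]
[-0.0124, 0.0024, -0.0004]
[-0.0126, 0.0012, -0.0004]
[-0.0126, 0.0, -0.0004]
[-0.0126, -0.0012, -0.0004]
```

View pics/scene10.png

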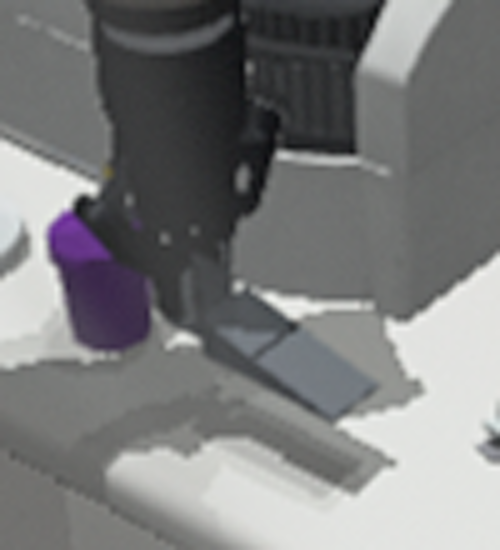

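Emit:
send_rows --commands '[{"translation":[-0.0044,0.0118,0],"rot":[0,0,-5.35],"grip":0.01},{"translation":[-0.0055,0.0114,0],"rot":[0,0,-5.35],"grip":0.01},{"translation":[-0.0065,0.0108,0],"rot":[0,0,-5.35],"grip":0.01},{"translation":[-0.0075,0.0102,0],"rot":[0,0,-5.35],"grip":0.01},{"translation":[-0.0084,0.0094,0],"rot":[0,0,-5.35],"grip":0.01}]'

```text
t: 14.5
eef_pos: [0.4476, -0.112, 0.0809]
tool_rot: [-0.0, 0.975, 0.22, -0.0]
contact_force: [-0.1, -0.3, -1.4]
gripper_width: 0.222
```

Emit:
send_rows --commands '[{"translation":[-0.0092,0.0086,0],"rot":[0,0,-5.35],"grip":0.01},{"translation":[-0.01,0.0077,0],"rot":[0,0,-5.35],"grip":0.01},{"translation":[-0.0107,0.0067,0],"rot":[0,0,-5.35],"grip":0.01},{"translation":[-0.0113,0.0057,0],"rot":[0,0,-5.35],"grip":0.01},{"translation":[-0.0117,0.0046,0],"rot":[0,0,-5.35],"grip":0.01}]'

```text
t: 14.92
eef_pos: [0.4239, -0.1706, 0.0809]
tool_rot: [-0.0, 0.898, 0.44, -0.0]
contact_force: [0.7, -0.2, -1.5]
gripper_width: 0.219
```

```bash
python3 mv.py .3985 -.2283 .07 78.7 5
```

```text
pos [ 0.4239 -0.1706  0.0809] yaw 52.19 tilt [-0.0001 -0.    ] F [ 0.7 -0.2 -1.5] w 18.7 t 14.92
q [-0.19  0.43  0.53  2.23 -0.39  0.58  1.55] rot/row [-0.   0.  -5.3] step mm 12.8
[-0.0122, 0.0031, 0.0022]
[-0.0125, 0.0019, 0.0022]
[-0.0126, 0.0008, 0.0022]
[-0.0126, -0.0004, 0.0022]
[-0.0125, -0.0016, 0.0022]
```

Emit:
send_rows --commands '[{"translation":[-0.0122,0.0031,0],"rot":[0,0,-5.3],"grip":0.01},{"translation":[-0.0125,0.0019,0],"rot":[0,0,-5.3],"grip":0.01},{"translation":[-0.0126,0.0008,0],"rot":[0,0,-5.3],"grip":0.01},{"translation":[-0.0126,-0.0004,0],"rot":[0,0,-5.3],"grip":0.01},{"translation":[-0.0125,-0.0016,0],"rot":[0,0,-5.3],"grip":0.01}]'

```text
t: 15.33
eef_pos: [0.3983, -0.2282, 0.0808]
tool_rot: [-0.0, 0.773, 0.634, -0.0]
contact_force: [-0.0, -0.1, 0.5]
gripper_width: 0.221
```

```bash
python3 - <<'E'
from station import *
from h import *
for n,b,k in(("scene",(240,150,370,280),5),("top",(265,190,365,280),6)):
    c=read_camera(n);np.savez(n+"11.npz",**c)
    x0,y0,x1,y1=b
    cv2.imwrite(f"pics/{n}11.png",cv2.resize(c["pixels"][y0:y1,x0:x1,::-1],None,fx=k,fy=k,interpolation=cv2.INTER_CUBIC))
E
python3 mv.py .3985 -.2283 .032 78.7 1
```

```text
pos [ 0.3976 -0.2295  0.081 ] yaw 78.3 tilt [-0.     -0.0006] F [ 0.3 -0.3 -0.6] w 19.0 t 15.43
q [ 0.05  0.41  0.4   2.22 -0.29  0.57  2.04] rot/row [ 0.    0.03 -0.4 ] step mm 49.0
[0.0014, 0.0006, 0.049]
```

View pics/scene11.png

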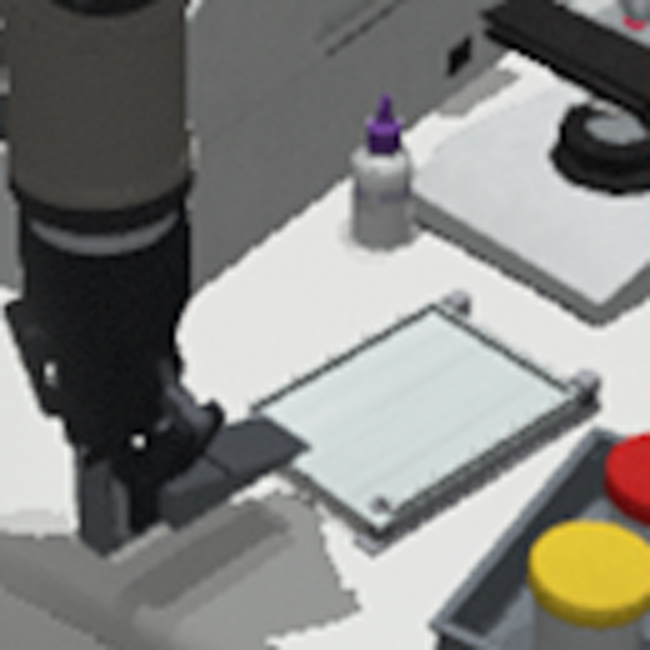

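View pics/top11.png

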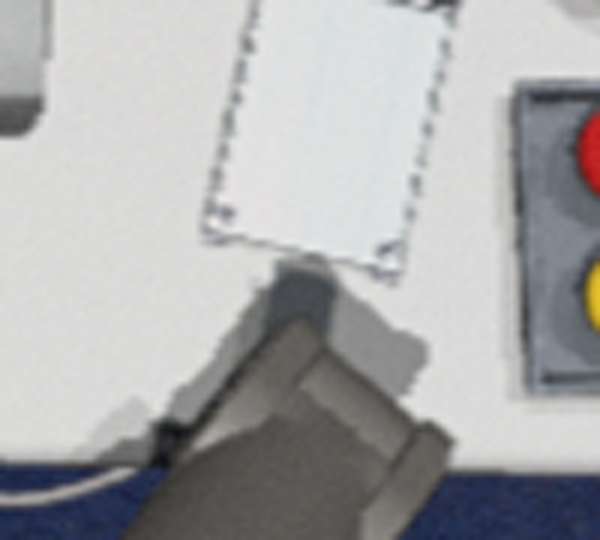

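Run:
```python
from h import *
c=load("top11.npz")
x0,y0,x1,y1=295,222,340,252
cv2.imwrite("pics/t11z.png",cv2.resize(c["pixels"][y0:y1,x0:x1,::-1],None,fx=16,fy=16,interpolation=cv2.INTER_CUBIC))
```

```text
(no output)
```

View pics/t11z.png

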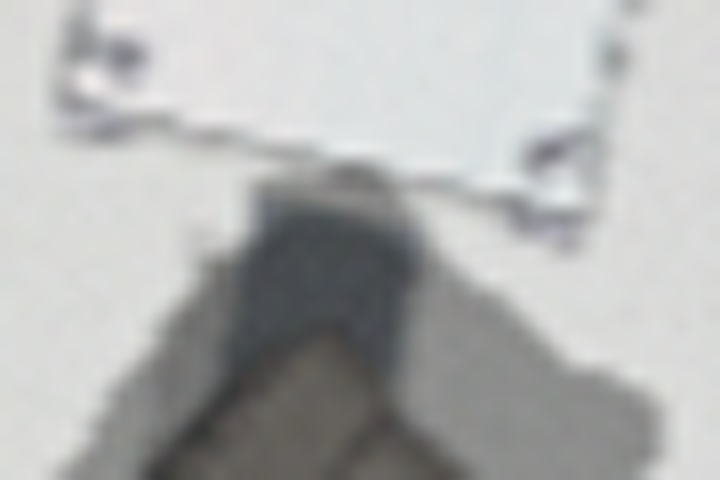

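Run:
```python
from fit import *
c=load("top11.npz")
a=rays(c,Z([(262,205),(420,240)],295,222,16),.055);print(a,np.hypot(*(a[0]-a[1])[:2]))
b=rays(c,Z([(70,105),(590,208)],295,222,16),.018);print(b,np.hypot(*(b[0]-b[1])[:2]))
d=(b[1]-b[0])[:2];d/=np.hypot(*d);n=np.array([-d[1],d[0]])
print("tray yaw",np.degrees(np.arctan2(n[1],n[0])),"wedge yaw",np.degrees(np.arctan2((a[0]-a[1])[1],(a[0]-a[1])[0]))-90)
m=a.mean(0)[:2];e=b.mean(0)[:2];print("tip ahead (along n)",(m-e)@n,"lateral along d(-y)",(m-e)@d)
```

```text
[[ 0.50453622 -0.23673431  0.055     ]
 [ 0.49802116 -0.26872871  0.055     ]] 0.03265099360990002
[[ 0.5274926  -0.19905199  0.018     ]
 [ 0.5080717  -0.30673322  0.018     ]] 0.10941854952407207
tray yaw -10.22369870023597 wedge yaw -11.509849276878498
tip ahead (along n) -0.016270012188382407 lateral along d(-y) 0.0027706895245842205
```

Emit:
send_rows --commands '[{"translation":[0.001,0,0.01],"rot":[0,0,0],"grip":0.01},{"translation":[0.001,0,0.013],"rot":[0,0,0],"grip":0.01},{"translation":[0.001,0,0.012],"rot":[0,0,0.3],"grip":0.01},{"translation":[0,0,0.01],"rot":[0,0,0.3],"grip":0.01},{"translation":[0,0,0.005],"rot":[0,0,0],"grip":0.01}]'

```text
t: 15.85
eef_pos: [0.399, -0.2234, 0.0291]
tool_rot: [-0.001, 0.778, 0.628, -0.001]
contact_force: [-0.8, 0.2, -1.1]
gripper_width: 0.221
```

```bash
python3 - <<'E'
from station import *
from h import *
for n,b,k in(("scene",(260,190,350,270),8),("top",(295,222,340,252),16)):
    c=read_camera(n);np.savez(n+"12.npz",**c)
    x0,y0,x1,y1=b
    cv2.imwrite(f"pics/{n}12.png",cv2.resize(c["pixels"][y0:y1,x0:x1,::-1],None,fx=k,fy=k,interpolation=cv2.INTER_CUBIC))
E
python3 mv.py .3985 -.2283 .032 78.7 1
```

```text
pos [ 0.3989 -0.224   0.0297] yaw 77.83 tilt [-0.0021  0.0007] F [-0.4  0.6 -0.1] w 18.6 t 15.95
q [ 0.11  0.51  0.33  2.23 -0.37  0.45  2.09] rot/row [-0.13 -0.02 -0.87] step mm 4.9
[-0.0043, 0.0005, -0.0023]
```

View pics/scene12.png

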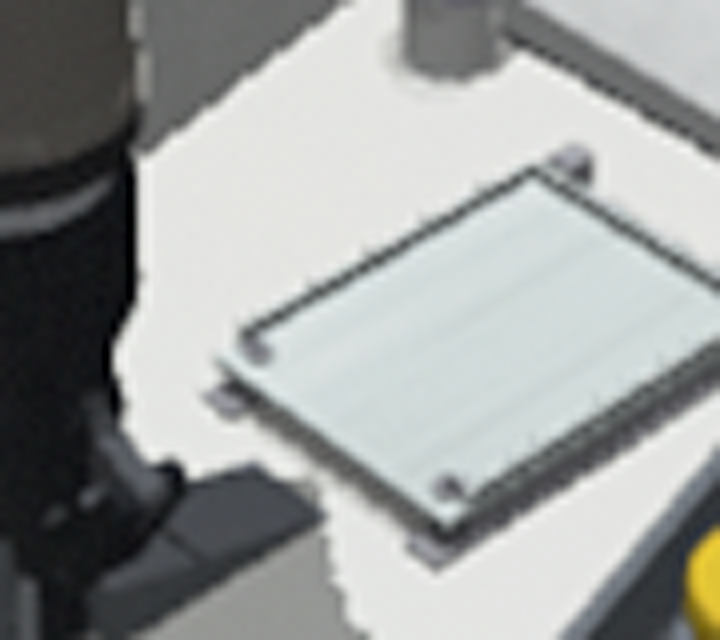

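View pics/top12.png

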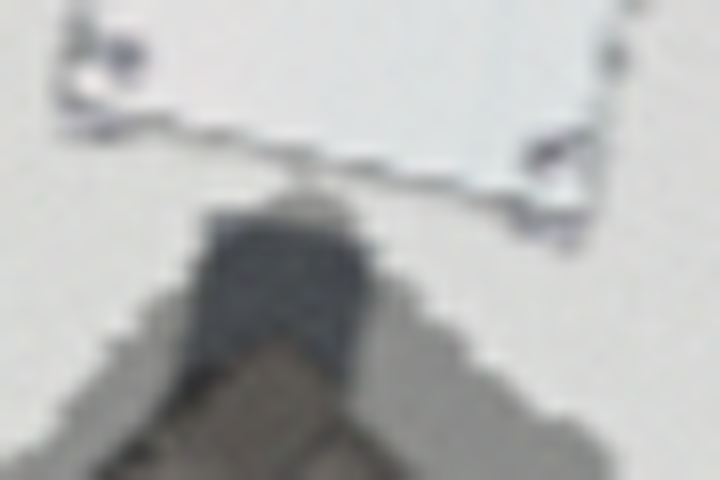

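```bash
cat > tipm.py <<'E'
from fit import *
def m(f,tip,zt,edge=[(70,105),(590,208)],box=(295,222,16),ze=.018):
    c=load(f);a=rays(c,Z(tip,*box),zt);b=rays(c,Z(edge,*box),ze)
    d=(b[1]-b[0])[:2];d/=np.hypot(*d);n=np.array([-d[1],d[0]])
    print("tray yaw",np.degrees(np.arctan2(n[1],n[0])),"wedge yaw",np.degrees(np.arctan2((a[0]-a[1])[1],(a[0]-a[1])[0]))-90,"tip w",np.hypot(*(a[0]-a[1])[:2]))
    mm_=a.mean(0)[:2];e=b.mean(0)[:2];print(a,e,"tip ahead",(mm_-e)@n,"lateral(-y)",(mm_-e)@d)
if __name__=="__main__": m("top12.npz",[(203,212),(372,247)],.005)
E
python3 tipm.py
```

```text
tray yaw -10.22369870023597 wedge yaw -10.713358484159386 tip w 0.03584957118218599
[[ 0.5068487  -0.22749709  0.005     ]
 [ 0.50018442 -0.26272179  0.005     ]] [ 0.51778215 -0.25289261] tip ahead -0.015420534926613853 lateral(-y) -0.005127561295404558
```

Emit:
send_rows --commands '[{"translation":[-0.0025,0.004,0],"rot":[0,0,0],"grip":0.01},{"translation":[-0.0025,0.004,0],"rot":[0,0,0],"grip":0.01},{"translation":[0,0.008,0],"rot":[0,0,0],"grip":0.01},{"translation":[0,0.009,0.001],"rot":[0,0,0],"grip":0.01},{"translation":[0,0.009,0.001],"rot":[0,0,0],"grip":0.01}]'

```text
t: 16.37
eef_pos: [0.4332, -0.2372, 0.0292]
tool_rot: [0.001, 0.778, 0.628, 0.0]
contact_force: [-0.3, -0.5, -0.9]
gripper_width: 0.22
```

Emit:
send_rows --commands '[{"translation":[0,0,0.0005],"rot":[0,0,0],"grip":0.01},{"translation":[0,0,0],"rot":[0,0,0],"grip":0.01},{"translation":[0,0,0],"rot":[0,0,0],"grip":0.01},{"translation":[0,0,0],"rot":[0,0,0],"grip":0.01},{"translation":[0,0,0],"rot":[0,0,0],"grip":0.01}]'

```text
t: 16.78
eef_pos: [0.4312, -0.2367, 0.0283]
tool_rot: [-0.0, 0.778, 0.628, -0.0]
contact_force: [0.1, -0.3, -1.0]
gripper_width: 0.219
```

```bash
python3 - <<'E'
from station import *
from h import *
for n,b,k in(("scene",(260,190,350,270),8),("top",(295,222,340,252),16)):
    c=read_camera(n);np.savez(n+"13.npz",**c)
    x0,y0,x1,y1=b
    cv2.imwrite(f"pics/{n}13.png",cv2.resize(c["pixels"][y0:y1,x0:x1,::-1],None,fx=k,fy=k,interpolation=cv2.INTER_CUBIC))
E
python3 mv.py .3985 -.2283 .032 78.7 1
```

```text
pos [ 0.4312 -0.2367  0.0283] yaw 77.82 tilt [-0.0003  0.0002] F [0.7 0.1 0.6] w 19.2 t 16.88
q [ 0.11  0.55  0.33  2.16 -0.37  0.49  2.08] rot/row [-0.02 -0.01 -0.88] step mm 33.9
[0.0013, -0.0337, -0.0037]
```

View pics/scene13.png

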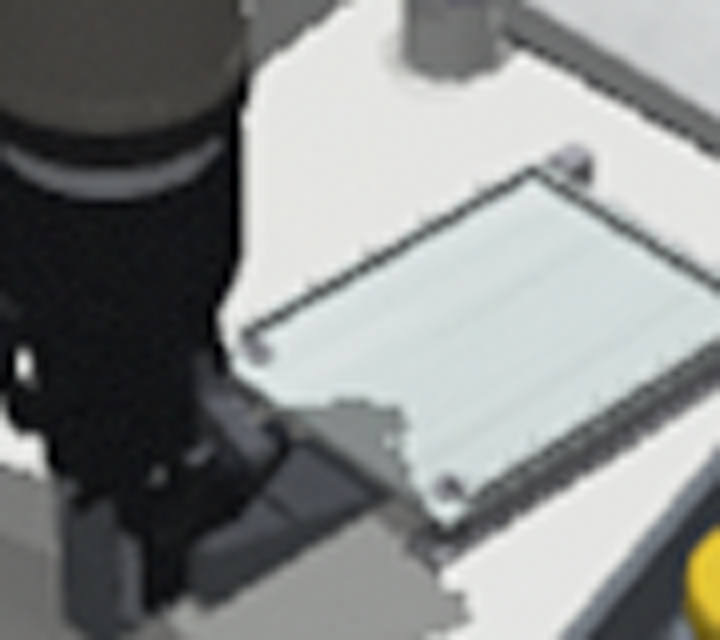

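View pics/top13.png

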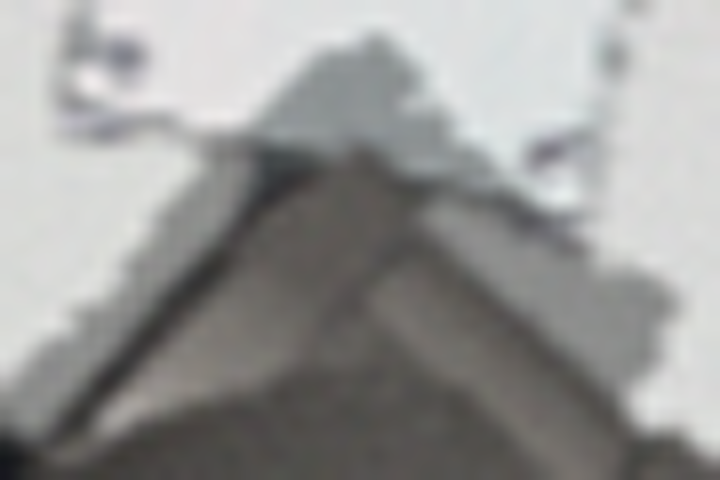

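Emit:
send_rows --commands '[{"translation":[0,0.004,0.0005],"rot":[0,0,0],"grip":0.01},{"translation":[0,0.005,0],"rot":[0,0,0],"grip":0.01},{"translation":[0,0.005,0],"rot":[0,0,0],"grip":0.01},{"translation":[0,0.003,0],"rot":[0,0,0],"grip":0.01},{"translation":[0,0,0],"rot":[0,0,0],"grip":0.01}]'

```text
t: 17.3
eef_pos: [0.4436, -0.2399, 0.0282]
tool_rot: [-0.003, 0.779, 0.627, -0.002]
contact_force: [-11.3, 2.7, 18.3]
gripper_width: 0.218
```

Emit:
send_rows --commands '[{"translation":[0,0.001,0],"rot":[0,0,0],"grip":0.01},{"translation":[0,0.001,0],"rot":[0,0,0],"grip":0.01},{"translation":[0,0.001,0],"rot":[0,0,0],"grip":0.01},{"translation":[0,0.001,0],"rot":[0,0,0],"grip":0.01},{"translation":[0,0.001,0],"rot":[0,0,0],"grip":0.01}]'

```text
t: 17.72
eef_pos: [0.444, -0.24, 0.0281]
tool_rot: [-0.007, 0.779, 0.627, -0.003]
contact_force: [-28.2, 7.6, 42.8]
gripper_width: 0.221
```

Emit:
send_rows --commands '[{"translation":[0,0.001,0],"rot":[0,0,0],"grip":0.01},{"translation":[0,0.001,0],"rot":[0,0,0],"grip":0.01},{"translation":[0,0.001,0],"rot":[0,0,0],"grip":0.01},{"translation":[0,0.001,0],"rot":[0,0,0],"grip":0.01},{"translation":[0,0.001,0],"rot":[0,0,0],"grip":0.01}]'

```text
t: 18.13
eef_pos: [0.4505, -0.2416, 0.028]
tool_rot: [-0.006, 0.779, 0.627, -0.003]
contact_force: [-21.4, 5.1, 33.1]
gripper_width: 0.22
```

```bash
python3 - <<'E'
from station import *
from h import *
for n,b,k in(("scene",(260,190,350,270),8),):
    c=read_camera(n);np.savez(n+"14.npz",**c)
    x0,y0,x1,y1=b
    cv2.imwrite(f"pics/{n}14.png",cv2.resize(c["pixels"][y0:y1,x0:x1,::-1],None,fx=k,fy=k,interpolation=cv2.INTER_CUBIC))
E
python3 mv.py .3985 -.2283 .032 78.7 1
```

```text
pos [ 0.4505 -0.2416  0.028 ] yaw 77.65 tilt [-0.012   0.0057] F [-20.4   3.9  30.3] w 18.7 t 18.18
q [ 0.1   0.57  0.34  2.1  -0.37  0.53  2.07] rot/row [-0.74 -0.18 -1.05] step mm 53.8
[0.0019, -0.0537, -0.0033]
```

View pics/scene14.png

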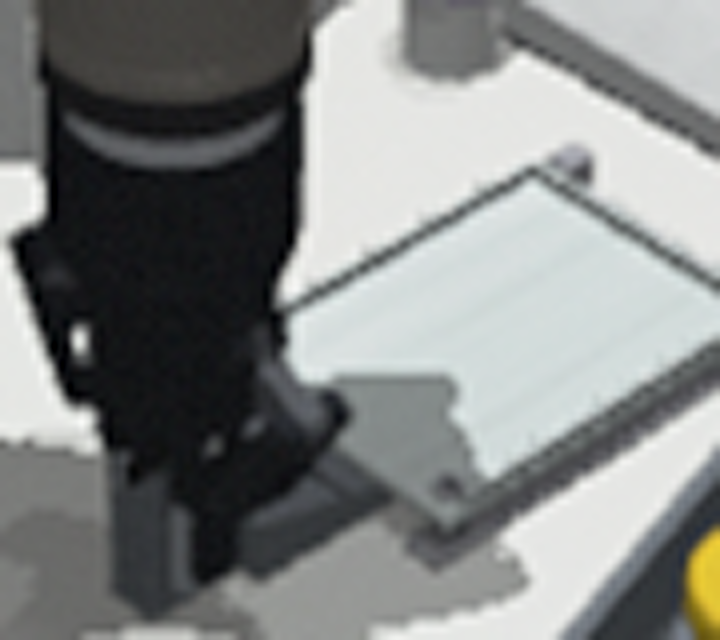

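Emit:
send_rows --commands '[{"translation":[0,0,-0.0005],"rot":[0,0,0],"grip":0.01},{"translation":[0,0,-0.0005],"rot":[0,0,0],"grip":0.01},{"translation":[0,0,0],"rot":[0,0,0],"grip":0.01},{"translation":[0,0,0],"rot":[0,0,0],"grip":0.01},{"translation":[0,0,0],"rot":[0,0,0],"grip":0.01}]'

```text
t: 18.6
eef_pos: [0.4507, -0.2416, 0.0281]
tool_rot: [-0.006, 0.779, 0.627, -0.003]
contact_force: [-16.1, 2.0, 15.7]
gripper_width: 0.221
```

```bash
python3 mv.py .3985 -.2283 .032 78.7 1
```

```text
pos [ 0.4507 -0.2416  0.0281] yaw 77.67 tilt [-0.0118  0.0049] F [-16.1   2.   15.7] w 18.9 t 18.6
q [ 0.1   0.57  0.34  2.1  -0.37  0.53  2.07] rot/row [-0.72 -0.14 -1.03] step mm 54.0
[0.0019, -0.0539, -0.0033]
```

Emit:
send_rows --commands '[{"translation":[0,0,-0.0005],"rot":[0,0,0],"grip":0.01},{"translation":[0,0,-0.0003],"rot":[0,0,0],"grip":0.01},{"translation":[0,0,0],"rot":[0,0,0],"grip":0.01},{"translation":[0,0,0],"rot":[0,0,0],"grip":0.01},{"translation":[0,0,0],"rot":[0,0,0],"grip":0.01}]'

```text
t: 19.02
eef_pos: [0.4533, -0.2414, 0.0281]
tool_rot: [-0.004, 0.778, 0.628, -0.002]
contact_force: [-6.8, -0.1, -2.7]
gripper_width: 0.218
```

```bash
python3 - <<'E'
from station import *
from h import *
for n,b,k in(("scene",(260,190,350,270),8),):
    c=read_camera(n);np.savez(n+"15.npz",**c)
    x0,y0,x1,y1=b
    cv2.imwrite(f"pics/{n}15.png",cv2.resize(c["pixels"][y0:y1,x0:x1,::-1],None,fx=k,fy=k,interpolation=cv2.INTER_CUBIC))
E
python3 mv.py .3985 -.2283 .032 78.7 1
```

```text
pos [ 0.4533 -0.2415  0.0281] yaw 77.76 tilt [-0.0082  0.0031] F [-6.1 -0.1 -2.4] w 19.0 t 19.07
q [ 0.1   0.57  0.34  2.1  -0.37  0.53  2.07] rot/row [-0.5  -0.08 -0.94] step mm 56.5
[0.0012, -0.0564, -0.0034]
```

View pics/scene15.png

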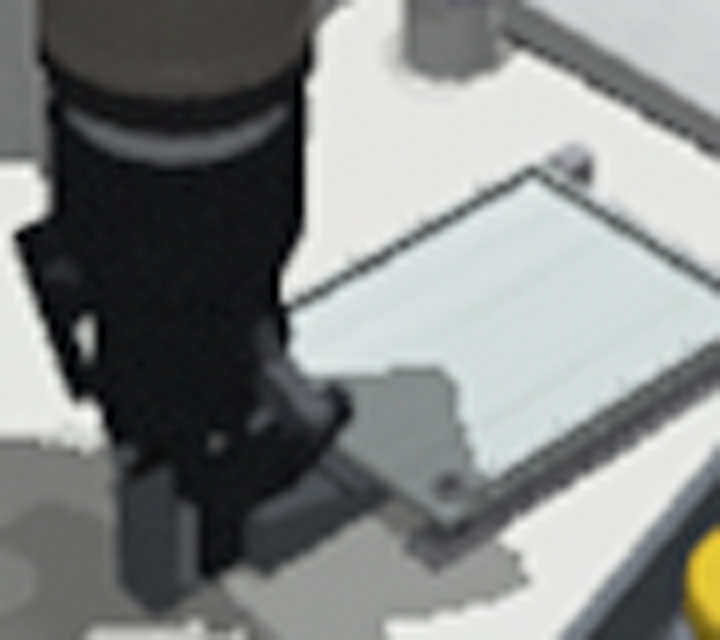

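```bash
cat > lift.py <<'E'
import sys
from h import *
def lift(f,cam):
    refs=[load(f"{cam}{i}.npz") for i in ((7,11,12,13) if cam=="scene" else (11,12,13))]
    P=cloud(refs[-1]);o=np.array([.591,-.2665]);a=np.radians(-11.2)
    R=np.array([[np.cos(a),np.sin(a)],[-np.sin(a),np.cos(a)]])
    c=load(f);Pc=cloud(c)
    def model(c):
        P=cloud(c);L=(P[...,:2]-o)@R.T
        return P,L
    P,L=model(c)
    z0=np.median([cloud(r)[...,2] for r in refs],0)
    base=(abs(L[...,1])<46)&True
    m=(abs(L[...,1])<.045)&(L[...,0]>-.07)&(L[...,0]<.06)&(abs(z0-.018)<.012)&(abs(P[...,2]-.018)<.014)
    dz=(P[...,2]-z0)[m];x=L[...,0][m]
    # dz = b + lift*(75-x)/150
    A=np.c_[(0.075-x)/.15]
    k=np.ones(len(x),bool)
    for _ in range(3):
        s,*_r=np.linalg.lstsq(A[k],dz[k],rcond=None);r=dz-A@s;k=abs(r)<.008
    se=np.std(r[k])/np.sqrt((A[k]**2).sum());print(f,cam,"lift mm",s*1000,"+-",se*1000,"n",k.sum())
for f in sys.argv[1:]:
    lift(f,"scene" if f.startswith("scene") else "top")
E
python3 lift.py scene11.npz scene12.npz scene13.npz scene14.npz scene15.npz
```

```text
scene11.npz scene lift mm [0.04116572] +- 0.06994394142140857 n 1026
scene12.npz scene lift mm [-0.10662631] +- 0.06774570676764097 n 1068
scene13.npz scene lift mm [0.07041487] +- 0.06891399717125955 n 1066
scene14.npz scene lift mm [0.14623741] +- 0.08994621149041798 n 1027
scene15.npz scene lift mm [0.90125742] +- 0.09042556127966032 n 1010
```

Emit:
send_rows --commands '[{"translation":[0,0.001,0],"rot":[0,0,0],"grip":0.01},{"translation":[0,0.001,0],"rot":[0,0,0],"grip":0.01},{"translation":[0,0.001,0],"rot":[0,0,0],"grip":0.01},{"translation":[0,0.001,0],"rot":[0,0,0],"grip":0.01},{"translation":[0,0,0],"rot":[0,0,0],"grip":0.01}]'

```text
t: 19.48
eef_pos: [0.4559, -0.2419, 0.0281]
tool_rot: [-0.005, 0.779, 0.628, -0.003]
contact_force: [-9.5, 1.6, 1.5]
gripper_width: 0.217
```

```bash
cat > look.sh <<'X'
python3 - $1 <<'E'
import sys
from station import *
from h import *
i=sys.argv[1]
for n,b,k in(("scene",(260,190,350,270),8),("top",(280,200,360,260),10)):
    c=read_camera(n);np.savez(f"{n}{i}.npz",**c)
    x0,y0,x1,y1=b
    cv2.imwrite(f"pics/{n}{i}.png",cv2.resize(c["pixels"][y0:y1,x0:x1,::-1],None,fx=k,fy=k,interpolation=cv2.INTER_CUBIC))
E
python3 mv.py .3985 -.2283 .032 78.7 1|head -1; python3 lift.py scene$1.npz top$1.npz
X
bash look.sh 16
```

```text
pos [ 0.4559 -0.242   0.0281] yaw 77.74 tilt [-0.0104  0.0044] F [-10.4   2.2   2. ] w 18.8 t 19.58
scene16.npz scene lift mm [1.43561027] +- 0.08957687040167922 n 989
top16.npz top lift mm [1.31172236] +- 0.25982208269140283 n 813
```

Emit:
send_rows --commands '[{"translation":[0,0.001,0],"rot":[0,0,0],"grip":0.01},{"translation":[0,0.001,0],"rot":[0,0,0],"grip":0.01},{"translation":[0,0.001,0],"rot":[0,0,0],"grip":0.01},{"translation":[0,0.001,0],"rot":[0,0,0],"grip":0.01},{"translation":[0,0.001,0],"rot":[0,0,0],"grip":0.01}]'

```text
t: 20.0
eef_pos: [0.4606, -0.2429, 0.0281]
tool_rot: [-0.005, 0.779, 0.628, -0.003]
contact_force: [-12.0, 2.0, 6.0]
gripper_width: 0.217
```

```bash
bash look.sh 17
```

```text
pos [ 0.4607 -0.243   0.0281] yaw 77.75 tilt [-0.0106  0.0045] F [-9.6  1.   4. ] w 19.2 t 20.1
scene17.npz scene lift mm [2.65591553] +- 0.09585338009874292 n 969
top17.npz top lift mm [2.88392277] +- 0.2736004028984339 n 783
```

Emit:
send_rows --commands '[{"translation":[0,0.001,0],"rot":[0,0,0],"grip":0.01},{"translation":[0,0.001,0],"rot":[0,0,0],"grip":0.01},{"translation":[0,0.001,0],"rot":[0,0,0],"grip":0.01},{"translation":[0,0,0],"rot":[0,0,0],"grip":0.01},{"translation":[0,0,0],"rot":[0,0,0],"grip":0.01}]'

```text
t: 20.52
eef_pos: [0.4639, -0.2436, 0.0281]
tool_rot: [-0.005, 0.778, 0.628, -0.003]
contact_force: [-9.4, 1.7, 2.7]
gripper_width: 0.224
```

Emit:
send_rows --commands '[{"translation":[0,0,0],"rot":[0,0,0],"grip":0.01},{"translation":[0,0,0],"rot":[0,0,0],"grip":0.01},{"translation":[0,0,0],"rot":[0,0,0],"grip":0.01},{"translation":[0,0,0],"rot":[0,0,0],"grip":0.01},{"translation":[0,0,0],"rot":[0,0,0],"grip":0.01}]'

```text
t: 20.93
eef_pos: [0.4639, -0.2436, 0.0281]
tool_rot: [-0.005, 0.778, 0.628, -0.003]
contact_force: [-9.2, 0.9, 1.3]
gripper_width: 0.221
```

```bash
bash look.sh 18
python3 - <<'E'
from h import *
for n in("scene","top"):
    c=load(n+"18.npz")
    x0,y0,x1,y1=(130,140,450,320) if n=="scene" else (140,160,440,270)
    cv2.imwrite(f"pics/{n}18w.png",cv2.resize(c["pixels"][y0:y1,x0:x1,::-1],None,fx=2.5,fy=2.5,interpolation=cv2.INTER_CUBIC))
E
```

```text
pos [ 0.4639 -0.2436  0.0281] yaw 77.75 tilt [-0.0102  0.0043] F [-10.5   2.6   1.9] w 18.7 t 21.03
scene18.npz scene lift mm [3.46297136] +- 0.09600387793311634 n 940
top18.npz top lift mm [3.55529077] +- 0.2797258010085888 n 747
```

View pics/scene18.png

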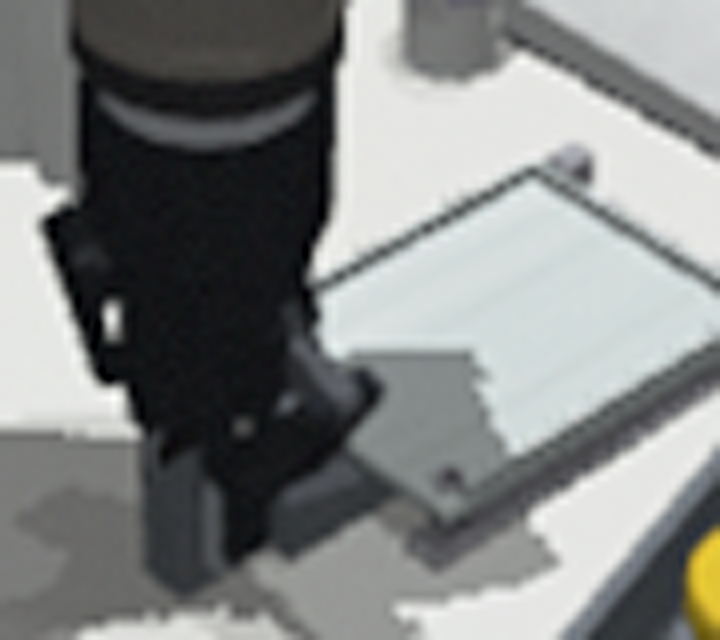

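View pics/scene18w.png

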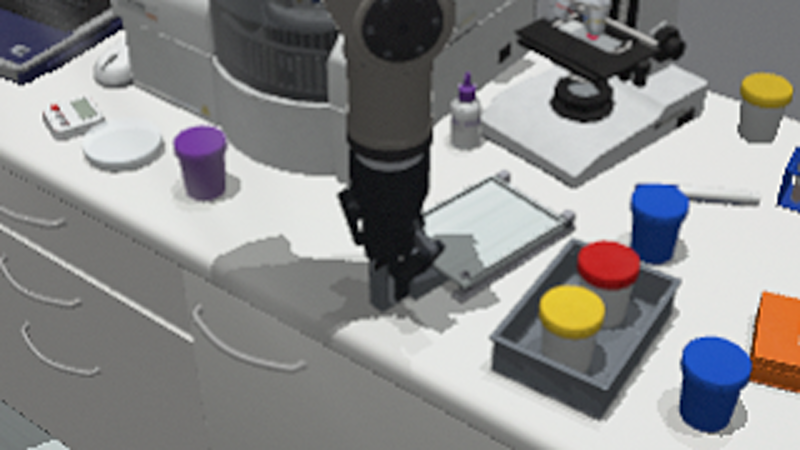

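View pics/top18w.png

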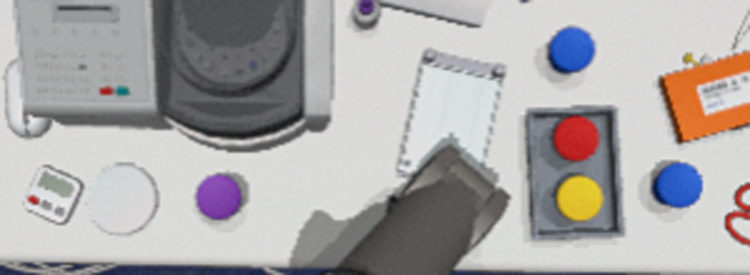

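```bash
python3 -c "
from station import *
print(hand_in())"
```

```text
the job is handed in; nothing more can be done
None
```

I moved both sample cups (red and yellow) into the tote, where they stand upright. I then gripped the wedge by its tab and pushed it under the middle of the tray's front edge, and handed in at about 21 s still holding it there.

**Edge lift:** the depth images gave 3.46 ± 0.10 mm (scene camera) and 3.56 ± 0.28 mm (top camera). The gripper pose did not change over the last 0.4 s.

**Push:** it settled at about 10 N.

**Placement:** the wedge is about 2 mm off the middle of the edge, by calculation from the gripper position. By the same reckoning the gripper is clear of the tray.

**Other things on the bench:** in the last pictures, the bottle, petri dish, timer, and the blue and purple cups look unmoved.

Some things were less clean than I would like:
- **Yellow cup:** it met the tote floor with a brief bump of about 33 N, but stood upright afterwards.
- **Wedge:** it was pressed too hard on the worktop on the way in, with about 43 N vertical, so I eased it up about 1.8 mm before the final push.
- **Cameras:** they disagreed by about 3 mm on where the tray and wedge were, so I relied on the measured lift to decide when to stop.
- **Dark line:** the gripper hid it in the last pictures, so I could not use it as a check.

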